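# Fetch the jar from behind the reagent bottles

## Robot

A 6-joint arm with a two-finger parallel gripper is mounted at the origin on the work surface. World frame = base frame: x ahead of the robot, y to its left, z up, the work surface at z = 0. Lengths are in m, angles in degrees, forces in N, time in s.
With the tool pointing down it reaches from about 0.275 to 0.825 m from the base axis. Payload 4.9 kg.
Tool frame: the origin (TCP) lies midway between the tips of the shut fingers; the grasp point (between the pads) lies 19 mm behind it; z points along the fingers, y is the line along which they close (so a half turn about z gives the same grasp; the last joint's range is limited). The gripper opens to 85 mm and grips with 20 to 120 N. Pads are 22 mm wide; open, the fingers measure 114 mm over their backs; the gripper's body (76 mm by 85 mm) begins 54 mm behind the grasp point. The pads swing forward as they close: fully open they stand 13 mm farther back than shut.
Start: joints at [63.816, 18.69, -11.035, 60.275, 0, 82.311], TCP at [0.174, 0.522, 0.231] pointing down, gripper open.
Joint ranges: [-152.03, 152.03], [-55.5, 102.48], [-74.3, 77.21], [-110.64, 120.58], [-84.22, 78.4], [-180, 180]. Speed limits (degrees/s): [147.25, 147.25, 180, 180, 180, 180].

## Interface

Orientations are given as a 3x3 rotation matrix whose columns are the frame's x, y, z axes.
In Python, from station import get_obs, get_image, calibration, hand_in gives the robot as it stands.
- The arm moves only by the tool servo_tool, never from a script. Its argument "motion" is a list of rows, each an object with "rot": the turn, a rotation vector about the tool's x, y, z scaled (see below), a list of three; "offset": the shift along the tool's x, y, z scaled (see below), a list of three; "hand": the opening, from -1 (shut) to 1 (fully open). A call has 1 to 12 rows; each row shifts and turns the commanded pose from where the row before left it, along the tool's axes as they then stand; what a row does not reach is not made up. The controller multiplies each number of a shift by 50 cm and each number of a turn by 90 degrees. A row lasts 1/12 s, in which the tool goes at most 41.7 mm and 7.16 degrees, less where a joint would pass 70% of its speed; a pose out of reach is approached as far as the arm can. A call with a number of a shift or a turn outside -1 to 1 is refused whole. A call with a gripper value outside its range is refused whole. The fingers move at their own pace and stop on an object; "squeeze" is the grip in N (left out, the last holds). Time passes only in rows, so rows that do not move let the fingers close. It gives the time, the measured TCP pose, the force, the opening and the grip force at its end, in the units of the state.
- get_obs(): the state, without advancing time (a new reading comes with each control period).
- get_image(name): name is "scene" or "side" or "wrist"; returns the picture (420x560x3 uint8, red, green, blue); there is no depth.
- calibration(name): a dict with "fx", "fy", "cx", "cy" (pixels), "camera_from_world" (4x4, takes a point from world to camera coordinates); the wrist camera has in their place "hand_eye" (4x4, takes a point from camera to tool coordinates, whose origin is the TCP and whose axes are the flange's). Camera axes: x right, y up, looking along -z (the intrinsics and any distortion apply to the point x, -y, -z); pixel columns grow to the right and rows downward; lengths in m; the calibration is good to about 2 mm. A picture is of the moment at which its call begins: read the wrist's pose just before it. calibration takes no time and is no camera call.
- hand_in(): hands the job in; it is judged then, once.
The state is a dict: "time": time; "joints": joint angles; "qd": joint speeds; "effort": joint torques, N m; "ee_pos": TCP position; "eef_rot": TCP orientation; "contact_force": force on the tool from outside, world axes, zero at the start; "ft_torque": the same for the moment, N m; "grip_width": finger opening in m; "grip_force": force on a finger pad.
Only numpy, scipy, OpenCV 4.12 (cv2) and the standard library are available. Lean on these libraries where they do the work, as an engineer would, in place of code of your own. Each camera call takes 0.05 s, during which the arm holds its last target. There are 200 camera calls.

## Task

The squat jar is hemmed in by three tall reagent bottles: first stand all three bottles upright in the side tray, then set the jar upright in the middle of the stirrer's round plate. After that put each bottle back upright on the mat of its own shape, centred and, for the square and the flat bottle, squared up with the mat. Set everything down rather than dropping it, knock nothing over, and leave the beaker where it stands.

Things in the scene. Friction and masses are not known exactly. Their poses are not given: they have to be found in the camera images.
- round_bottle: Amber bottle with a cylindrical body 54 mm in diameter and a white label. Body 95 mm high, then shoulder and narrow neck, 20 mm, then a blue screw cap, 34 mm across and 26 mm high: 141 mm tall in all. The cap is fast: lift by it. Origin: centre of the underside, z up. 0.2 to 0.4 kg. Starts on round_mat.
- square_bottle: Amber bottle with a square body 50 x 50 mm and white labels on two faces. Body 80 mm high, then shoulder and narrow neck, 20 mm, then a blue screw cap, 34 mm across and 26 mm high: 126 mm tall in all. The cap is fast: lift by it. Origin: centre of the underside, z up. 0.2 to 0.4 kg. x and y are square to its faces. Starts on square_mat.
- flat_bottle: Amber bottle with an oblong body, 44 mm along its x by 68 mm along its y, and white labels. Body 85 mm high, then shoulder and narrow neck, 20 mm, then a blue screw cap, 34 mm across and 26 mm high: 131 mm tall in all. The cap is fast: lift by it. Origin: centre of the underside, z up. 0.2 to 0.4 kg. Starts on flat_mat.
- jar: Squat amber jar with a flat white lid as wide as the jar: a plain cylinder 60 mm in diameter, 58 mm tall, with a white label. On the bench, with the bottles about 74 mm from it (centres): one on the robot's side, one left, one right; which is where changes. Origin: centre of the underside, z up. About 0.14 to 0.28 kg.
- round_mat: Round white plastic mat fixed to the bench, 3 mm thick, 72 mm in diameter: the round bottle's place. Origin: centre of its underside.
- square_mat: Square white plastic mat fixed to the bench, 3 mm thick, 66 x 66 mm: the square bottle's place. Origin: centre of its underside; x and y along its sides.
- flat_mat: Oblong white plastic mat fixed to the bench, 3 mm thick, 60 mm along its x by 84 mm along its y: the flat bottle's place, long side to long side. Origin: centre of its underside.
- tray: Low open grey plastic tray fixed to the bench, 290 mm along its x by 120 mm along its y, walls 4 mm thick and 16 mm high, inner floor 4 mm above the bench. On one side of the bottles (left or right changes). Origin: centre of its underside.
- stirrer: White laboratory stirrer, cold, fixed to the bench across from the tray, with a round white plate on top, 140 mm in diameter, its flat top 94 mm above the bench. Origin: on the bench directly under the plate's centre; the housing reaches from x = -120 to 80 mm (knobs at -x) and y = -80 to 80 mm.
- beaker: Empty clear beaker, 70 mm in diameter, 85 mm tall, standing on the bench beyond the jar. A bystander: leave it alone. Origin: centre of its underside.
Mind the look-alikes: they are no part of the job. Leave any black look-alike of the round_bottle alone. Leave any green look-alike of the square_mat alone.

How it is judged (in metres and radians):
On the way, in this order (a step that is already met when the one before it is completed fails the run):
1. all three bottles stand upright in the tray, let go and at rest (linear speed of each of round_bottle, square_bottle, flat_bottle below 0.03 m/s and angular speed of each of round_bottle, square_bottle, flat_bottle below 0.3 rad/s and contact force between the fingers and round_bottle below 0.1 N and angle between each of round_bottle, square_bottle, flat_bottle's own z axis and vertical below 0.1 rad and x of round_bottle in the frame of tray between -0.14 and 0.14 m and y of round_bottle in the frame of tray between -0.055 and 0.055 m and height (world z) of each of round_bottle, square_bottle, flat_bottle below 0.01 m and contact force between the fingers and square_bottle below 0.1 N and x of square_bottle in the frame of tray between -0.14 and 0.14 m and y of square_bottle in the frame of tray between -0.055 and 0.055 m and contact force between the fingers and flat_bottle below 0.1 N and x of flat_bottle in the frame of tray between -0.14 and 0.14 m and y of flat_bottle in the frame of tray between -0.055 and 0.055 m), for 0.2 s.
2. with the bottles still in the tray, the jar stands upright in the middle of the stirrer's plate (within 15 mm), let go and at rest (all of step 1 and linear speed of jar below 0.03 m/s and angular speed of jar below 0.3 rad/s and contact force between the fingers and jar below 0.1 N and angle between jar's own z axis and vertical below 0.1 rad and horizontal distance between jar and stirrer below 0.015 m and height (world z) of jar between 0.09 and 0.1 m), for 0.2 s.
At the end, for the whole second after the job is handed in: Jar upright on the plate within 15 mm of its centre; each bottle upright on the mat of its own shape within 12 mm of centre, the flat and square ones with their sides within 15 degrees of the mat's (half turns count; quarter turns for the square); all let go and at rest (linear speed of each of jar, round_bottle, square_bottle, flat_bottle below 0.03 m/s and angular speed of each of jar, round_bottle, square_bottle, flat_bottle below 0.3 rad/s and contact force between the fingers and jar below 0.1 N and angle between each of jar, round_bottle, square_bottle, flat_bottle's own z axis and vertical below 0.1 rad and horizontal distance between jar and stirrer below 0.015 m and height (world z) of jar between 0.09 and 0.1 m and contact force between the fingers and round_bottle below 0.1 N and horizontal distance between round_bottle and round_mat below 0.012 m and height (world z) of each of round_bottle, square_bottle, flat_bottle below 0.008 m and contact force between the fingers and square_bottle below 0.1 N and horizontal distance between square_bottle and square_mat below 0.012 m and (angle between the x axis of square_bottle and the x axis of square_mat, either way round below 0.26 rad or angle between the x axis of square_bottle and the y axis of square_mat, either way round below 0.26 rad) and contact force between the fingers and flat_bottle below 0.1 N and horizontal distance between flat_bottle and flat_mat below 0.012 m and angle between the x axis of flat_bottle and the x axis of flat_mat, either way round below 0.26 rad); the robot touches nothing.
It fails at once if a bottle or the jar is knocked over (angle between any of round_bottle, square_bottle, flat_bottle, jar's own z axis and vertical above 0.7 rad).
It fails at once if a bottle or the jar is dropped (falls free faster than 0.5 m/s) ((linear speed of round_bottle above 0.5 m/s and contact force between the fingers and round_bottle below 0.01 N) or (linear speed of square_bottle above 0.5 m/s and contact force between the fingers and square_bottle below 0.01 N) or (linear speed of flat_bottle above 0.5 m/s and contact force between the fingers and flat_bottle below 0.01 N) or (linear speed of jar above 0.5 m/s and contact force between the fingers and jar below 0.01 N)).
It fails at once if the beaker is pushed more than 30 mm or knocked over (distance of beaker from where it was at the start of the episode above 0.03 m or angle between beaker's own z axis and vertical above 0.5 rad).
It also fails if it takes over 134 s, if anything falls off the work surface, if the arm or the gripper's body presses on something with over 40 N, if the wrist force passes 120 N, or if a joint passes its speed limit or range.

## Working session

There is one attempt and no reset: what is moved stays moved. The work goes in short steps, Python scripts to look and compute and a tool call to move; the robot and the scene stay as the last step left them, time stands still between calls to the robot, and variables do not carry over. Pictures are saved under pics/ and viewed, at most 14 in all, crops included, and the job is handed in when it is done.

Besides the shell and the picture viewer there is one more tool, called after "Call:" in YAML: its name, and indented under it one key for each argument. servo_tool: Moves the arm, as the interface text tells. Its arguments: {"type":"object","properties":{"motion":{"type":"array"},"squeeze":{"type":"number"}},"required":["motion"]}

```bash
ls; mkdir -p pics
python3 - <<'E'
from station import *
import cv2,numpy as np
np.set_printoptions(precision=4,suppress=True)
print(get_obs())
for n in ["scene","side","wrist"]:
    print(n,calibration(n))
ims=[get_image(n) for n in ["scene","side"]]
for n,i in zip(["scene","side"],ims): cv2.imwrite(f"pics/{n}0.png",i[:,:,::-1])
E
```

```text
pics
{'time': 0.0, 'joints': array([ 63.8178,  18.731 , -11.0922,  60.2759,   0.0002,  82.3116]), 'qd': array([-0.0065,  0.1153,  0.0739, -0.0325, -0.0613, -0.0243]), 'effort': array([  0.0004, -44.3392,  26.2442,   0.0155,  -0.0001,   0.    ]), 'ee_pos': array([0.1742, 0.5211, 0.2305]), 'eef_rot': array([[-0.9484,  0.3172, -0.0008],
       [ 0.3172,  0.9484, -0.0016],
       [ 0.0002, -0.0017, -1.    ]]), 'contact_force': array([0.2795, 0.2475, 0.6648]), 'ft_torque': array([-0.0193, -0.02  ,  0.0434]), 'grip_force': 0.0, 'grip_width': 0.08529802172878367}
scene {'fx': 515.296444525856, 'fy': 515.296444525856, 'cx': 273.8840107301454, 'cy': 211.20336716229215, 'camera_from_world': array([[ 0.8122,  0.5833, -0.0111, -0.4618],
       [-0.4152,  0.5913,  0.6913,  0.2292],
       [ 0.4098, -0.5569,  0.7224, -1.3111],
       [ 0.    ,  0.    ,  0.    ,  1.    ]])}
side {'fx': 455.64770618044935, 'fy': 455.64770618044935, 'cx': 289.3369108967793, 'cy': 209.92895651631773, 'camera_from_world': array([[ 0.9847, -0.1739, -0.0137, -0.5847],
       [ 0.123 ,  0.6363,  0.7616, -0.114 ],
       [-0.1237, -0.7516,  0.6479, -0.8176],
       [ 0.    ,  0.    ,  0.    ,  1.    ]])}
wrist {'fx': 312.7375585266213, 'fy': 312.7375585266213, 'cx': 278.2175677144447, 'cy': 206.309450177781, 'hand_eye': array([[-0.0005,  0.9613,  0.2755,  0.0702],
       [ 1.    ,  0.0006, -0.0002,  0.0012],
       [-0.0004,  0.2755, -0.9613, -0.1413],
       [ 0.    ,  0.    ,  0.    ,  1.    ]])}
```

View pics/scene0.png

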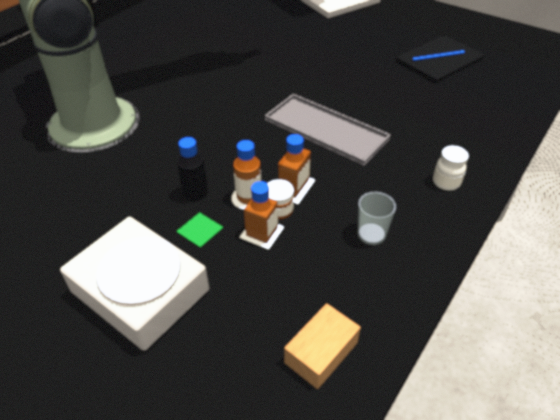

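View pics/side0.png

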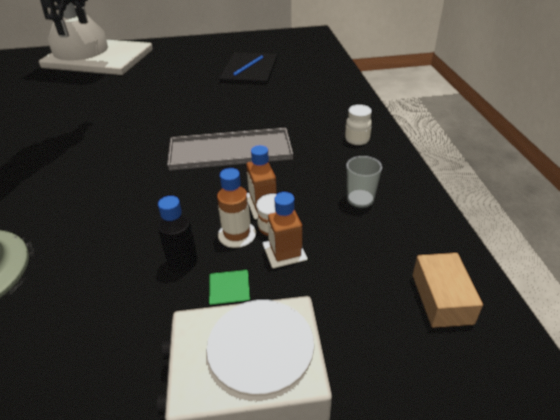

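The round bottle stands on the robot's side (cap at 246,150 in scene). The other two are left (295,143) and right (260,190). The tray is top right of centre and the stirrer plate is at (138,270). The black look-alike is at (190,170). Next I measure by triangulating the caps.

```bash
cat > h.py <<'E'
from station import *
import cv2,numpy as np
np.set_printoptions(precision=4,suppress=True)
def cam(name,ob=None):
    c=calibration(name)
    if name=="wrist":
        T=np.eye(4);T[:3,:3]=ob["eef_rot"];T[:3,3]=ob["ee_pos"];W=T@c["hand_eye"]
    else: W=np.linalg.inv(c["camera_from_world"])
    return c,W
def ray(cw,p):
    c,W=cw;d=np.array([(p[0]-c["cx"])/c["fx"],-(p[1]-c["cy"])/c["fy"],-1])
    d=W[:3,:3]@d;return W[:3,3],d/np.linalg.norm(d)
def onz(cw,p,z):
    o,d=ray(cw,p);return o+d*(z-o[2])/d[2]
def tri(r1,r2):
    (o1,d1),(o2,d2)=r1,r2
    A=np.stack([d1,-d2],1);s=np.linalg.lstsq(A,o2-o1,rcond=None)[0]
    a,b=o1+s[0]*d1,o2+s[1]*d2;return (a+b)/2,np.linalg.norm(a-b)
def blobs(m,amin=30):
    n,l,s,c=cv2.connectedComponentsWithStats(m.astype(np.uint8));
    return [(c[i],s[i],l==i) for i in range(1,n) if s[i,4]>amin]
def hsv(im): return cv2.cvtColor(im,cv2.COLOR_RGB2HSV)
def mask(im,lo,hi): return cv2.inRange(hsv(im),np.array(lo),np.array(hi))>0
BLUE=((105,130,80),(125,255,255))
E
python3 - <<'E'
from h import *
I={n:cv2.imread(f"pics/{n}0.png")[:,:,::-1].copy() for n in("scene","side")}
C={n:cam(n) for n in I}
B={n:blobs(mask(I[n],*BLUE)) for n in I}
for n in B: print(n,[(b[0].round(1),b[1][4]) for b in B[n]])
for b in B["scene"]:
  for k in B["side"]:
    p,e=tri(ray(C["scene"],b[0]),ray(C["side"],k[0]))
    if e<.004: print(b[0].round(0),k[0].round(0),p,e)
# stirrer plate: rough; print tones
for n,p in (("scene",(138,270)),("scene",(138,240)),("scene",(330,127)),("side",(260,345)),("side",(230,150)),("side",(200,310)),("scene",(278,190)),("side",(268,208))):
  print(n,p,hsv(I[n])[p[1],p[0]], onz(C[n],p,.094 if p[1]>230 else .004))
E
```

```text
scene [(array([438.3,  54.7]), np.int32(270)), (array([294.5, 142.4]), np.int32(294)), (array([187.4, 146. ]), np.int32(345)), (array([245.4, 148.3]), np.int32(325)), (array([259.7, 190.7]), np.int32(294))]
side [(array([247.8,  64.8]), np.int32(124)), (array([259.3, 154.6]), np.int32(255)), (array([229.6, 177.9]), np.int32(370)), (array([284.2, 202.4]), np.int32(379)), (array([169.1, 206.7]), np.int32(450))]
[438.  55.] [248.  65.] [0.5956 0.7759 0.0167] 0.0009273644792135874
[294. 142.] [259. 155.] [0.5534 0.0954 0.1213] 0.001007231769154746
[187. 146.] [230. 178.] [ 0.4911 -0.1353  0.239 ] 0.0028803376845205567
[187. 146.] [169. 207.] [ 0.3876 -0.0432  0.1289] 0.0017722397722013028
[245. 148.] [230. 178.] [0.4913 0.0134 0.1329] 0.000400733187908304
[245. 148.] [169. 207.] [ 0.3495  0.1805 -0.0471] 0.001800581603375832
[260. 191.] [284. 202.] [ 0.5772 -0.0548  0.1182] 0.0012553922317720628
scene (138, 270) [105   2 254] [ 0.5095 -0.3064  0.094 ]
scene (138, 240) [105   2 254] [ 0.461  -0.2597  0.094 ]
scene (330, 127) [  5  15 187] [0.5106 0.3192 0.004 ]
side (260, 345) [ 90   2 217] [ 0.5027 -0.3052  0.094 ]
side (230, 150) [ 13  23 152] [0.5016 0.3062 0.004 ]
side (200, 310) [ 25  21 209] [ 0.4276 -0.2346  0.094 ]
scene (278, 190) [105   2 254] [0.5353 0.0619 0.004 ]
side (268, 208) [ 90   1 218] [0.562  0.0719 0.004 ]
```

Call:
servo_tool:
  motion:
    - {"rot": [0, 0, -0.068], "offset": [0, 0, -0.07], "hand": 1}
    - {"rot": [0, 0, -0.068], "offset": [0, 0, -0.07], "hand": 1}
    - {"rot": [0, 0, -0.069], "offset": [0, 0, -0.07], "hand": 1}
    - {"rot": [0, 0, 0], "offset": [-0.04, -0.066, -0.03], "hand": 1}
    - {"rot": [0, 0, 0], "offset": [-0.04, -0.066, -0.03], "hand": 1}
    - {"rot": [0, 0, 0], "offset": [-0.04, -0.066, -0.03], "hand": 1}
    - {"rot": [0, 0, 0], "offset": [-0.04, -0.066, 0], "hand": 1}
    - {"rot": [0, 0, 0], "offset": [-0.04, -0.066, 0], "hand": 1}
    - {"rot": [0, 0, 0], "offset": [-0.04, -0.066, 0], "hand": 1}
    - {"rot": [0, 0, 0], "offset": [-0.04, -0.066, 0], "hand": 1}
    - {"rot": [0, 0, 0], "offset": [-0.04, -0.066, 0], "hand": 1}
    - {"rot": [0, 0, 0], "offset": [-0.04, -0.066, 0], "hand": 1}

```text
time: 1.1
ee_pos: [0.3545, 0.2227, 0.3811]
eef_rot: [[-1.0, 0.0, -0.0], [0.0, 1.0, -0.0], [0.0, -0.0, -1.0]]
contact_force: [1.0, 0.4, 0.3]
grip_width: 0.0856
grip_force: 0.0
```

Call:
servo_tool:
  motion:
    - {"rot": [0, 0, 0], "offset": [-0.04, -0.066, 0], "hand": 1}
    - {"rot": [0, 0, 0], "offset": [-0.04, -0.066, 0], "hand": 1}
    - {"rot": [0, 0, 0], "offset": [-0.04, -0.066, 0], "hand": 1}
    - {"rot": [0, 0, 0], "offset": [-0.04, -0.066, 0], "hand": 1}
    - {"rot": [0, 0, 0], "offset": [-0.04, -0.066, 0], "hand": 1}
    - {"rot": [0, 0, 0], "offset": [-0.04, -0.066, 0], "hand": 1}
    - {"rot": [0, 0, 0], "offset": [0, 0, 0], "hand": 1}
    - {"rot": [0, 0, 0], "offset": [0, 0, 0], "hand": 1}
    - {"rot": [0, 0, 0], "offset": [0, 0, 0], "hand": 1}

```text
time: 1.85
ee_pos: [0.4736, 0.0265, 0.3808]
eef_rot: [[-1.0, 0.001, -0.001], [0.001, 1.0, 0.001], [0.001, 0.001, -1.0]]
contact_force: [0.3, 0.1, -0.3]
grip_width: 0.0855
grip_force: 0.0
```

Run:
```python
from h import *
import pickle
ob=get_obs();im=get_image("wrist");print(ob["ee_pos"],ob["eef_rot"],ob["joints"],ob["time"])
cv2.imwrite("pics/w1.png",im[:,:,::-1]);pickle.dump(ob,open("w1.pkl","wb"))
```

```text
[0.4736 0.0265 0.3808] [[-1.      0.0014 -0.0015]
 [ 0.0014  1.      0.0006]
 [ 0.0015  0.0006 -1.    ]] [-5.7359  7.2722 -4.1204 78.6955  0.0253 -5.6583] 1.85
```

View pics/w1.png

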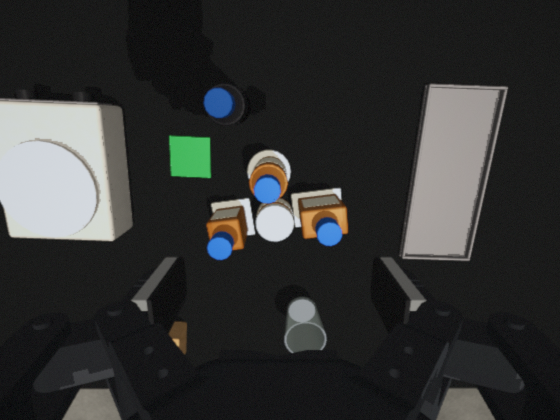

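The wrist view shows caps at (267,188) round, (220,247) square and (329,232) flat. The jar lid is at (275,220), the tray at right (405–505, 85–260) and the plate at left (45,188). I'll compute cap positions, tray and plate.

Run:
```python
from h import *
import pickle
ob=pickle.load(open("w1.pkl","rb"));w=cv2.imread("pics/w1.png")[:,:,::-1].copy();cw=cam("wrist",ob)
I={n:cv2.imread(f"pics/{n}0.png")[:,:,::-1].copy() for n in("scene","side")}
C={n:cam(n) for n in I}
px={"round":((245.4,148.3),(229.6,177.9)),"square":((259.7,190.7),(284.2,202.4)),"flat":((294.5,142.4),(259.3,154.6)),"black":((187.4,146),(169.1,206.7))}
B=blobs(mask(w,(105,130,60),(125,255,255)))
z={"round":.131,"square":.116,"flat":.121,"black":.128}
for k,(a,b) in px.items():
  R=[ray(C["scene"],a),ray(C["side"],b)]
  for c in B:
    p,e=tri(R[0],ray(cw,c[0]))
    q,e2=tri(R[1],ray(cw,c[0]))
    if e<.006 and e2<.006: print(k,c[0].round(1),p,q,onz(cw,c[0],z[k]))
# tray
h=hsv(w).astype(int)
m=(h[:,:,2]>90)&(np.arange(560)[None]>395)&(np.arange(420)[:,None]<270)
b=max(blobs(m),key=lambda b:b[1][4]);ys,xs=np.nonzero(b[2])
c,W=cw
P=np.array([onz(cw,p,.004)[:2] for p in zip(xs,ys)],np.float32)
print("tray floor wrist",cv2.minAreaRect(P))
for n,r in (("scene",(255,90,400,165)),("side",(160,125,300,170))):
  h=hsv(I[n]).astype(int);m=np.zeros(h.shape[:2],bool);m[r[1]:r[3],r[0]:r[2]]=h[r[1]:r[3],r[0]:r[2],2]>110
  m&=h[:,:,1]<70
  b=max(blobs(m),key=lambda b:b[1][4]);ys,xs=np.nonzero(b[2])
  print("tray",n,cv2.minAreaRect(np.array([onz(C[n],p,.004)[:2] for p in zip(xs,ys)],np.float32)))
for p in ((45,188),(110,140),(50,130),(110,200)): print(w[p[1],p[0]])
for p in ((138,270),(90,300),(150,235),(138,310)): print(I["scene"][p[1],p[0]])
for p in ((260,345),(200,310),(190,390)): print(I["side"][p[1],p[0]])
```

```text
round [266.7 189. ] [0.4918 0.0132 0.133 ] [0.4916 0.0133 0.1333] [0.4925 0.0133 0.131 ]
square [219.8 246.2] [ 0.5771 -0.0541  0.1169] [ 0.5771 -0.0536  0.1179] [ 0.5778 -0.054   0.116 ]
flat [328.1 232.2] [0.5542 0.0953 0.1228] [0.5544 0.0959 0.1209] [0.5553 0.0961 0.121 ]
black [218.6 102.4] [ 0.387  -0.0432  0.1276] [ 0.3872 -0.0428  0.1298] [ 0.3869 -0.0432  0.128 ]
tray floor wrist ((0.5041320323944092, 0.3179156482219696), (0.12310737371444702, 0.29629626870155334), 87.8366470336914)
tray scene ((0.49743491411209106, 0.3214804232120514), (0.12430186569690704, 0.2972043752670288), 88.00475311279297)
tray side ((0.5023012161254883, 0.3243359923362732), (0.11725486814975739, 0.29469841718673706), 88.24972534179688)
[210 215 220]
[105 102  96]
[209 214 210]
[150 145 135]
[252 253 254]
[132 126 119]
[252 253 251]
[252 253 250]
[215 217 217]
[209 206 192]
[212 213 203]
```

Call:
servo_tool:
  motion:
    - {"rot": [0, 0, 0], "offset": [-0.0326, 0.0276, 0.05], "hand": 1}
    - {"rot": [0, 0, 0], "offset": [-0.0326, 0.0276, 0.05], "hand": 1}
    - {"rot": [0, 0, 0], "offset": [-0.0326, 0.0276, 0.05], "hand": 1}
    - {"rot": [0, 0, 0], "offset": [-0.0326, 0.0276, 0.05], "hand": 1}
    - {"rot": [0, 0, 0], "offset": [-0.0326, 0.0276, 0.05], "hand": 1}
    - {"rot": [0, 0, 0], "offset": [0, 0, 0.07], "hand": 1}
    - {"rot": [0, 0, 0], "offset": [0, 0, 0.07], "hand": 1}
    - {"rot": [0, 0, 0], "offset": [0, 0, 0.07], "hand": 1}
    - {"rot": [0, 0, 0], "offset": [0, 0, 0.05], "hand": 1}
    - {"rot": [0, 0, 0], "offset": [0, 0, 0.03], "hand": 1}
    - {"rot": [0, 0, 0], "offset": [0, 0, 0.02], "hand": 1}
    - {"rot": [0, 0, 0], "offset": [0, 0, 0], "hand": 1}

```text
time: 2.9
ee_pos: [0.5536, 0.0966, 0.0995]
eef_rot: [[-1.0, -0.001, -0.004], [-0.001, 1.0, -0.0], [0.004, -0.0, -1.0]]
contact_force: [-0.4, 0.1, -1.2]
grip_width: 0.0853
grip_force: 0.0
```

Call:
servo_tool:
  squeeze: 60
  motion:
    - {"rot": [0, 0, 0], "offset": [0, 0, 0], "hand": -1}
    - {"rot": [0, 0, 0], "offset": [0, 0, 0], "hand": -1}
    - {"rot": [0, 0, 0], "offset": [0, 0, 0], "hand": -1}
    - {"rot": [0, 0, 0], "offset": [0, 0, 0], "hand": -1}
    - {"rot": [0, 0, 0], "offset": [0, 0, 0], "hand": -1}
    - {"rot": [0, 0, 0], "offset": [0, 0, 0], "hand": -1}
    - {"rot": [0, 0, 0], "offset": [0, 0, 0], "hand": -1}
    - {"rot": [0, 0, 0], "offset": [0, 0, 0], "hand": -1}
    - {"rot": [0, 0, 0], "offset": [0, 0, 0], "hand": -1}
    - {"rot": [0, 0, 0], "offset": [0, 0, 0], "hand": -1}

```text
time: 3.73
ee_pos: [0.5566, 0.0951, 0.1026]
eef_rot: [[-1.0, 0.001, 0.002], [0.001, 1.0, -0.0], [-0.002, -0.0, -1.0]]
contact_force: [-0.6, -1.0, 6.5]
grip_width: 0.0325
grip_force: 59.1
```

Call:
servo_tool:
  motion:
    - {"rot": [0, 0, 0], "offset": [0, 0, -0.03], "hand": -1}
    - {"rot": [0, 0, 0], "offset": [0, 0, -0.06], "hand": -1}
    - {"rot": [0, 0, 0], "offset": [0, 0, -0.06], "hand": -1}
    - {"rot": [0, 0, 0], "offset": [-0.004, 0.023, 0], "hand": -1}
    - {"rot": [0, 0, 0], "offset": [-0.01, 0.06, 0], "hand": -1}
    - {"rot": [0, 0, 0], "offset": [-0.01, 0.06, 0], "hand": -1}
    - {"rot": [0, 0, 0], "offset": [-0.01, 0.06, 0], "hand": -1}
    - {"rot": [0, 0, 0], "offset": [-0.01, 0.06, 0], "hand": -1}
    - {"rot": [0, 0, 0], "offset": [-0.01, 0.06, 0], "hand": -1}
    - {"rot": [0, 0, 0], "offset": [-0.01, 0.06, 0], "hand": -1}
    - {"rot": [0, 0, 0], "offset": [-0.004, 0.04, 0], "hand": -1}
    - {"rot": [0, 0, 0], "offset": [-0.004, 0.02, 0], "hand": -1}

```text
time: 4.73
ee_pos: [0.591, 0.3198, 0.175]
eef_rot: [[-1.0, -0.002, -0.001], [-0.002, 1.0, 0.001], [0.001, 0.001, -1.0]]
contact_force: [0.2, -0.7, -2.4]
grip_width: 0.0325
grip_force: 60.3
```

Call:
servo_tool:
  motion:
    - {"rot": [0, 0, 0], "offset": [0, 0, 0.04], "hand": -1}
    - {"rot": [0, 0, 0], "offset": [0, 0, 0.04], "hand": -1}
    - {"rot": [0, 0, 0], "offset": [0, 0, 0.03], "hand": -1}
    - {"rot": [0, 0, 0], "offset": [0, 0, 0.015], "hand": -1}
    - {"rot": [0, 0, 0], "offset": [0, 0, 0.01], "hand": -1}
    - {"rot": [0, 0, 0], "offset": [0, 0, 0], "hand": -1}
    - {"rot": [0, 0, 0], "offset": [0, 0, 0], "hand": -1}

```text
time: 5.32
ee_pos: [0.5922, 0.3166, 0.1093]
eef_rot: [[-1.0, 0.001, 0.0], [0.001, 1.0, 0.0], [-0.0, 0.0, -1.0]]
contact_force: [0.5, 0.1, -2.7]
grip_width: 0.0324
grip_force: 60.5
```

Call:
servo_tool:
  motion:
    - {"rot": [0, 0, 0], "offset": [0, 0, 0.004], "hand": -1}
    - {"rot": [0, 0, 0], "offset": [0, 0, 0.004], "hand": -1}
    - {"rot": [0, 0, 0], "offset": [0, 0, 0.002], "hand": -1}
    - {"rot": [0, 0, 0], "offset": [0, 0, 0.002], "hand": -1}
    - {"rot": [0, 0, 0], "offset": [0, 0, 0], "hand": -1}
    - {"rot": [0, 0, 0], "offset": [0, 0, 0], "hand": -1}

```text
time: 5.82
ee_pos: [0.5922, 0.3168, 0.1037]
eef_rot: [[-1.0, 0.001, 0.001], [0.001, 1.0, 0.0], [-0.001, 0.0, -1.0]]
contact_force: [-1.2, -1.5, 3.7]
grip_width: 0.0325
grip_force: 60.8
```

Call:
servo_tool:
  motion:
    - {"rot": [0, 0, 0], "offset": [0, 0, 0], "hand": 1}
    - {"rot": [0, 0, 0], "offset": [0, 0, 0], "hand": 1}
    - {"rot": [0, 0, 0], "offset": [0, 0, 0], "hand": 1}
    - {"rot": [0, 0, 0], "offset": [0, 0, 0], "hand": 1}
    - {"rot": [0, 0, 0], "offset": [0, 0, 0], "hand": 1}
    - {"rot": [0, 0, 0], "offset": [0, 0, 0], "hand": 1}
    - {"rot": [0, 0, 0], "offset": [0, 0, 0], "hand": 1}
    - {"rot": [0, 0, 0], "offset": [0, 0, -0.03], "hand": 1}
    - {"rot": [0, 0, 0], "offset": [0, 0, -0.05], "hand": 1}
    - {"rot": [0, 0, 0], "offset": [0, 0, -0.06], "hand": 1}

```text
time: 6.65
ee_pos: [0.5903, 0.3162, 0.1714]
eef_rot: [[-1.0, 0.001, -0.004], [0.001, 1.0, -0.002], [0.004, -0.002, -1.0]]
contact_force: [0.3, -0.9, 0.1]
grip_width: 0.0859
grip_force: 0.0
```

Call:
servo_tool:
  motion:
    - {"rot": [0, 0, 0], "offset": [0.02, -0.06, 0], "hand": 1}
    - {"rot": [0, 0, 0], "offset": [0.02, -0.06, 0], "hand": 1}
    - {"rot": [0, 0, 0], "offset": [0.02, -0.06, 0], "hand": 1}
    - {"rot": [0, 0, 0], "offset": [0.02, -0.06, 0], "hand": 1}
    - {"rot": [0, 0, 0], "offset": [0.02, -0.06, 0], "hand": 1}
    - {"rot": [0, 0, 0], "offset": [0.02, -0.06, 0], "hand": 1}
    - {"rot": [0, 0, 0], "offset": [0.02, -0.06, 0], "hand": 1}
    - {"rot": [0, 0, 0], "offset": [0.02, -0.06, 0], "hand": 1}
    - {"rot": [0, 0, 0], "offset": [0.02, -0.06, 0], "hand": 1}
    - {"rot": [0, 0, 0], "offset": [0.02, -0.067, 0], "hand": 1}
    - {"rot": [0, 0, 0], "offset": [0, 0, 0], "hand": 1}
    - {"rot": [0, 0, 0], "offset": [0, 0, 0], "hand": 1}

```text
time: 7.65
ee_pos: [0.4914, 0.012, 0.1731]
eef_rot: [[-1.0, 0.004, 0.0], [0.004, 1.0, 0.0], [-0.0, 0.0, -1.0]]
contact_force: [-0.6, 0.5, 0.1]
grip_width: 0.0859
grip_force: 0.0
```

Call:
servo_tool:
  motion:
    - {"rot": [0, 0, 0], "offset": [-0.001, 0.002, 0.04], "hand": 1}
    - {"rot": [0, 0, 0], "offset": [0, 0, 0.04], "hand": 1}
    - {"rot": [0, 0, 0], "offset": [0, 0, 0.025], "hand": 1}
    - {"rot": [0, 0, 0], "offset": [0, 0, 0.013], "hand": 1}
    - {"rot": [0, 0, 0], "offset": [0, 0, 0], "hand": 1}
    - {"rot": [0, 0, 0], "offset": [0, 0, 0], "hand": -1}
    - {"rot": [0, 0, 0], "offset": [0, 0, 0], "hand": -1}
    - {"rot": [0, 0, 0], "offset": [0, 0, 0], "hand": -1}
    - {"rot": [0, 0, 0], "offset": [0, 0, 0], "hand": -1}
    - {"rot": [0, 0, 0], "offset": [0, 0, 0], "hand": -1}
    - {"rot": [0, 0, 0], "offset": [0, 0, 0], "hand": -1}
    - {"rot": [0, 0, 0], "offset": [0, 0, 0], "hand": -1}

```text
time: 8.65
ee_pos: [0.4929, 0.014, 0.1147]
eef_rot: [[-1.0, 0.001, 0.002], [0.001, 1.0, -0.001], [-0.002, -0.001, -1.0]]
contact_force: [-0.4, -1.6, 5.6]
grip_width: 0.0323
grip_force: 59.2
```

Call:
servo_tool:
  motion:
    - {"rot": [0, 0, 0], "offset": [0, 0, 0], "hand": -1}
    - {"rot": [0, 0, 0], "offset": [0, 0, 0], "hand": -1}

```text
time: 8.82
ee_pos: [0.4929, 0.014, 0.1147]
eef_rot: [[-1.0, 0.001, 0.002], [0.001, 1.0, -0.001], [-0.002, -0.001, -1.0]]
contact_force: [-0.6, -1.4, 6.7]
grip_width: 0.0325
grip_force: 59.2
```

Call:
servo_tool:
  motion:
    - {"rot": [0, 0, 0], "offset": [0, 0, -0.03], "hand": -1}
    - {"rot": [0, 0, 0], "offset": [0, 0, -0.06], "hand": -1}
    - {"rot": [0, 0, 0], "offset": [0, 0, -0.06], "hand": -1}
    - {"rot": [0, 0, 0], "offset": [0, 0.03, 0], "hand": -1}
    - {"rot": [0, 0, 0], "offset": [-0.003, 0.06, 0], "hand": -1}
    - {"rot": [0, 0, 0], "offset": [-0.003, 0.075, 0], "hand": -1}
    - {"rot": [0, 0, 0], "offset": [-0.003, 0.075, 0], "hand": -1}
    - {"rot": [0, 0, 0], "offset": [-0.003, 0.075, 0], "hand": -1}
    - {"rot": [0, 0, 0], "offset": [-0.003, 0.075, 0], "hand": -1}
    - {"rot": [0, 0, 0], "offset": [-0.003, 0.075, 0], "hand": -1}
    - {"rot": [0, 0, 0], "offset": [-0.002, 0.07, 0], "hand": -1}
    - {"rot": [0, 0, 0], "offset": [0, 0.05, 0], "hand": -1}

```text
time: 9.82
ee_pos: [0.5013, 0.3098, 0.1879]
eef_rot: [[-1.0, -0.001, -0.002], [-0.001, 1.0, 0.001], [0.002, 0.001, -1.0]]
contact_force: [-0.0, -0.9, -3.1]
grip_width: 0.0323
grip_force: 60.5
```

Call:
servo_tool:
  motion:
    - {"rot": [0, 0, 0], "offset": [0, 0.027, 0], "hand": -1}
    - {"rot": [0, 0, 0], "offset": [0, 0, 0.03], "hand": -1}
    - {"rot": [0, 0, 0], "offset": [0, 0, 0.05], "hand": -1}
    - {"rot": [0, 0, 0], "offset": [0, 0, 0.03], "hand": -1}
    - {"rot": [0, 0, 0], "offset": [0, 0, 0.02], "hand": -1}
    - {"rot": [0, 0, 0], "offset": [0, 0, 0.01], "hand": -1}
    - {"rot": [0, 0, 0], "offset": [0, 0, 0], "hand": -1}
    - {"rot": [0, 0, 0], "offset": [0, 0, 0], "hand": -1}

```text
time: 10.48
ee_pos: [0.5027, 0.3201, 0.1192]
eef_rot: [[-1.0, 0.001, 0.0], [0.001, 1.0, 0.0], [-0.0, 0.0, -1.0]]
contact_force: [0.3, 0.1, -3.6]
grip_width: 0.0325
grip_force: 60.5
```

Call:
servo_tool:
  motion:
    - {"rot": [0, 0, 0], "offset": [0, 0, 0.003], "hand": -1}
    - {"rot": [0, 0, 0], "offset": [0, 0, 0.002], "hand": -1}
    - {"rot": [0, 0, 0], "offset": [0, 0, 0.002], "hand": -1}
    - {"rot": [0, 0, 0], "offset": [0, 0, 0.0015], "hand": -1}
    - {"rot": [0, 0, 0], "offset": [0, 0, 0], "hand": -1}
    - {"rot": [0, 0, 0], "offset": [0, 0, 0], "hand": -1}

```text
time: 10.98
ee_pos: [0.5031, 0.3205, 0.1157]
eef_rot: [[-1.0, 0.001, 0.002], [0.001, 1.0, 0.001], [-0.002, 0.001, -1.0]]
contact_force: [-1.8, -0.7, 4.9]
grip_width: 0.0325
grip_force: 61.2
```

Call:
servo_tool:
  motion:
    - {"rot": [0, 0, 0], "offset": [0, 0, 0], "hand": 1}
    - {"rot": [0, 0, 0], "offset": [0, 0, 0], "hand": 1}
    - {"rot": [0, 0, 0], "offset": [0, 0, 0], "hand": 1}
    - {"rot": [0, 0, 0], "offset": [0, 0, 0], "hand": 1}
    - {"rot": [0, 0, 0], "offset": [0, 0, 0], "hand": 1}
    - {"rot": [0, 0, 0], "offset": [0, 0, 0], "hand": 1}
    - {"rot": [0, 0, 0], "offset": [0, 0, 0], "hand": 1}
    - {"rot": [0, 0, 0], "offset": [0, 0, -0.03], "hand": 1}
    - {"rot": [0, 0, 0], "offset": [0, 0, -0.05], "hand": 1}
    - {"rot": [0, 0, 0], "offset": [0, 0, -0.06], "hand": 1}

```text
time: 11.82
ee_pos: [0.5009, 0.3197, 0.1835]
eef_rot: [[-1.0, 0.001, -0.004], [0.001, 1.0, -0.002], [0.004, -0.002, -1.0]]
contact_force: [0.3, 1.0, -0.4]
grip_width: 0.0853
grip_force: 0.0
```

Call:
servo_tool:
  motion:
    - {"rot": [0, 0, 0], "offset": [-0.0148, -0.075, 0], "hand": 1}
    - {"rot": [0, 0, 0], "offset": [-0.0148, -0.075, 0], "hand": 1}
    - {"rot": [0, 0, 0], "offset": [-0.0148, -0.075, 0], "hand": 1}
    - {"rot": [0, 0, 0], "offset": [-0.0148, -0.075, 0], "hand": 1}
    - {"rot": [0, 0, 0], "offset": [-0.0148, -0.075, 0], "hand": 1}
    - {"rot": [0, 0, 0], "offset": [-0.0148, -0.075, 0], "hand": 1}
    - {"rot": [0, 0, 0], "offset": [-0.0148, -0.075, 0], "hand": 1}
    - {"rot": [0, 0, 0], "offset": [-0.0148, -0.075, 0], "hand": 1}
    - {"rot": [0, 0, 0], "offset": [-0.0148, -0.075, 0], "hand": 1}
    - {"rot": [0, 0, 0], "offset": [-0.0148, -0.075, 0], "hand": 1}
    - {"rot": [0, 0, 0], "offset": [0, 0, 0], "hand": 1}
    - {"rot": [0, 0, 0], "offset": [0, 0, 0], "hand": 1}

```text
time: 12.82
ee_pos: [0.5762, -0.0567, 0.1844]
eef_rot: [[-1.0, 0.005, 0.0], [0.005, 1.0, 0.0], [-0.0, 0.0, -1.0]]
contact_force: [-0.2, 1.2, 0.2]
grip_width: 0.0855
grip_force: 0.0
```

Call:
servo_tool:
  motion:
    - {"rot": [0, 0, 0], "offset": [-0.001, 0.003, 0.05], "hand": 1}
    - {"rot": [0, 0, 0], "offset": [0, 0, 0.05], "hand": 1}
    - {"rot": [0, 0, 0], "offset": [0, 0, 0.04], "hand": 1}
    - {"rot": [0, 0, 0], "offset": [0, 0, 0.02], "hand": 1}
    - {"rot": [0, 0, 0], "offset": [0, 0, 0.012], "hand": 1}
    - {"rot": [0, 0, 0], "offset": [0, 0, 0], "hand": 1}
    - {"rot": [0, 0, 0], "offset": [0, 0, 0], "hand": -1}
    - {"rot": [0, 0, 0], "offset": [0, 0, 0], "hand": -1}
    - {"rot": [0, 0, 0], "offset": [0, 0, 0], "hand": -1}
    - {"rot": [0, 0, 0], "offset": [0, 0, 0], "hand": -1}
    - {"rot": [0, 0, 0], "offset": [0, 0, 0], "hand": -1}
    - {"rot": [0, 0, 0], "offset": [0, 0, 0], "hand": -1}

```text
time: 13.82
ee_pos: [0.5773, -0.0536, 0.0997]
eef_rot: [[-1.0, 0.001, 0.002], [0.001, 1.0, -0.001], [-0.002, -0.001, -1.0]]
contact_force: [-0.5, -0.8, 5.6]
grip_width: 0.0323
grip_force: 59.2
```

Call:
servo_tool:
  motion:
    - {"rot": [0, 0, 0], "offset": [0, 0, 0], "hand": -1}
    - {"rot": [0, 0, 0], "offset": [0, 0, 0], "hand": -1}
    - {"rot": [0, 0, 0], "offset": [0, 0, 0], "hand": -1}

```text
time: 14.07
ee_pos: [0.5773, -0.0536, 0.0997]
eef_rot: [[-1.0, 0.001, 0.002], [0.001, 1.0, -0.001], [-0.002, -0.001, -1.0]]
contact_force: [-1.3, -0.9, 6.6]
grip_width: 0.0322
grip_force: 59.2
```

Call:
servo_tool:
  motion:
    - {"rot": [0, 0, 0], "offset": [0, 0, -0.03], "hand": -1}
    - {"rot": [0, 0, 0], "offset": [0, 0, -0.06], "hand": -1}
    - {"rot": [0, 0, 0], "offset": [0, 0, -0.06], "hand": -1}
    - {"rot": [0, 0, 0], "offset": [0.015, 0.035, -0.03], "hand": -1}
    - {"rot": [0, 0, 0], "offset": [0.03, 0.07, 0], "hand": -1}
    - {"rot": [0, 0, 0], "offset": [0.03, 0.07, 0], "hand": -1}
    - {"rot": [0, 0, 0], "offset": [0.03, 0.07, 0], "hand": -1}
    - {"rot": [0, 0, 0], "offset": [0.03, 0.07, 0], "hand": -1}
    - {"rot": [0, 0, 0], "offset": [0.03, 0.07, 0], "hand": -1}
    - {"rot": [0, 0, 0], "offset": [0.03, 0.07, 0], "hand": -1}
    - {"rot": [0, 0, 0], "offset": [0.03, 0.07, 0], "hand": -1}
    - {"rot": [0, 0, 0], "offset": [0.03, 0.07, 0], "hand": -1}

```text
time: 15.07
ee_pos: [0.4477, 0.2457, 0.1882]
eef_rot: [[-1.0, 0.001, -0.001], [0.001, 1.0, -0.0], [0.001, -0.0, -1.0]]
contact_force: [1.0, 0.1, -2.8]
grip_width: 0.0325
grip_force: 60.3
```

Call:
servo_tool:
  motion:
    - {"rot": [0, 0, 0], "offset": [0.03, 0.07, 0], "hand": -1}
    - {"rot": [0, 0, 0], "offset": [0.025, 0.055, 0], "hand": -1}
    - {"rot": [0, 0, 0], "offset": [0.018, 0.033, 0], "hand": -1}
    - {"rot": [0, 0, 0], "offset": [0, 0, 0.03], "hand": -1}
    - {"rot": [0, 0, 0], "offset": [0, 0, 0.05], "hand": -1}
    - {"rot": [0, 0, 0], "offset": [0, 0, 0.05], "hand": -1}
    - {"rot": [0, 0, 0], "offset": [0, 0, 0.025], "hand": -1}
    - {"rot": [0, 0, 0], "offset": [0, 0, 0.012], "hand": -1}
    - {"rot": [0, 0, 0], "offset": [0, 0, 0], "hand": -1}
    - {"rot": [0, 0, 0], "offset": [0, 0, 0], "hand": -1}

```text
time: 15.9
ee_pos: [0.4129, 0.3234, 0.1052]
eef_rot: [[-1.0, 0.001, -0.0], [0.001, 1.0, -0.0], [0.0, -0.0, -1.0]]
contact_force: [0.2, -0.0, -2.5]
grip_width: 0.0327
grip_force: 60.3
```

Contact is expected at about .1007, so I lower about 4.7 mm.

Call:
servo_tool:
  motion:
    - {"rot": [0, 0, 0], "offset": [0, 0, 0.004], "hand": -1}
    - {"rot": [0, 0, 0], "offset": [0, 0, 0.003], "hand": -1}
    - {"rot": [0, 0, 0], "offset": [0, 0, 0.002], "hand": -1}
    - {"rot": [0, 0, 0], "offset": [0, 0, 0.0015], "hand": -1}
    - {"rot": [0, 0, 0], "offset": [0, 0, 0], "hand": -1}
    - {"rot": [0, 0, 0], "offset": [0, 0, 0], "hand": -1}

```text
time: 16.4
ee_pos: [0.4134, 0.3236, 0.1007]
eef_rot: [[-1.0, 0.001, 0.001], [0.001, 1.0, 0.001], [-0.001, 0.001, -1.0]]
contact_force: [-0.8, -1.8, 5.8]
grip_width: 0.0326
grip_force: 60.9
```

Call:
servo_tool:
  motion:
    - {"rot": [0, 0, 0], "offset": [0, 0, 0], "hand": 1}
    - {"rot": [0, 0, 0], "offset": [0, 0, 0], "hand": 1}
    - {"rot": [0, 0, 0], "offset": [0, 0, 0], "hand": 1}
    - {"rot": [0, 0, 0], "offset": [0, 0, 0], "hand": 1}
    - {"rot": [0, 0, 0], "offset": [0, 0, 0], "hand": 1}
    - {"rot": [0, 0, 0], "offset": [0, 0, 0], "hand": 1}
    - {"rot": [0, 0, 0], "offset": [0, 0, 0], "hand": 1}
    - {"rot": [0, 0, 0], "offset": [0, 0, -0.03], "hand": 1}
    - {"rot": [0, 0, 0], "offset": [0, 0, -0.05], "hand": 1}
    - {"rot": [0, 0, 0], "offset": [0, 0, -0.06], "hand": 1}

```text
time: 17.23
ee_pos: [0.4114, 0.3226, 0.169]
eef_rot: [[-1.0, 0.001, -0.004], [0.001, 1.0, -0.002], [0.004, -0.002, -1.0]]
contact_force: [0.7, 0.9, 0.3]
grip_width: 0.0853
grip_force: 0.0
```

Call:
servo_tool:
  motion:
    - {"rot": [0, 0, 0], "offset": [-0.011, -0.07, -0.04], "hand": 1}
    - {"rot": [0, 0, 0], "offset": [-0.011, -0.07, -0.04], "hand": 1}
    - {"rot": [0, 0, 0], "offset": [-0.011, -0.07, -0.04], "hand": 1}
    - {"rot": [0, 0, 0], "offset": [-0.011, -0.07, -0.04], "hand": 1}
    - {"rot": [0, 0, 0], "offset": [-0.011, -0.07, -0.04], "hand": 1}
    - {"rot": [0, 0, 0], "offset": [-0.011, -0.07, -0.04], "hand": 1}
    - {"rot": [0, 0, 0], "offset": [-0.011, -0.07, -0.04], "hand": 1}
    - {"rot": [0, 0, 0], "offset": [-0.011, -0.07, -0.04], "hand": 1}
    - {"rot": [0, 0, 0], "offset": [-0.011, -0.07, -0.04], "hand": 1}
    - {"rot": [0, 0, 0], "offset": [-0.011, -0.07, -0.04], "hand": 1}
    - {"rot": [0, 0, 0], "offset": [0, 0, 0], "hand": 1}
    - {"rot": [0, 0, 0], "offset": [0, 0, 0], "hand": 1}

```text
time: 18.23
ee_pos: [0.4683, -0.0284, 0.3706]
eef_rot: [[-1.0, 0.005, 0.002], [0.005, 1.0, -0.0], [-0.002, -0.0, -1.0]]
contact_force: [-0.2, 0.5, -0.7]
grip_width: 0.0854
grip_force: 0.0
```

Run:
```python
from h import *
import pickle
ob=get_obs();im=get_image("wrist");print(ob["ee_pos"],ob["time"])
cv2.imwrite("pics/w2.png",im[:,:,::-1]);pickle.dump(ob,open("w2.pkl","wb"))
for n in("scene","side"): cv2.imwrite(f"pics/{n}2.png",get_image(n)[:,:,::-1])
```

```text
[ 0.4683 -0.0284  0.3706] 18.2333
```

View pics/w2.png

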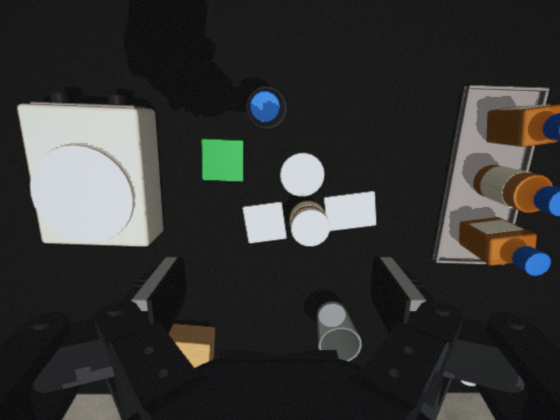

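View pics/scene2.png

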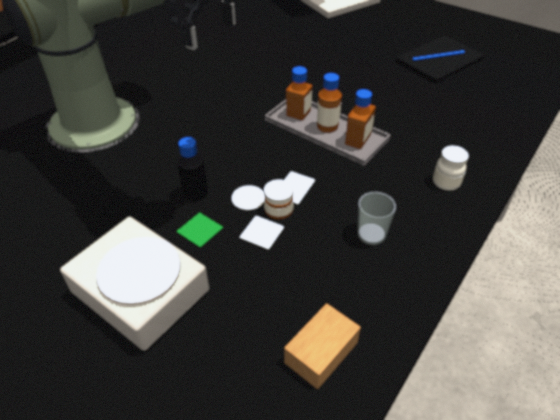

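Wrist view: all three bottles stand in the tray. The mats are free at (302,174) round, (264,223) square and (350,211) flat. The jar lid is at (310,228) and the plate at (82,193). I'll measure these.

```bash
cat > m.py <<'E'
from h import *
import pickle
def hullz(cw,m,z):
    ys,xs=np.nonzero(m)
    return cv2.convexHull(np.array([onz(cw,p,z)[:2] for p in zip(xs,ys)],np.float32))
def plate(im,cw,box):
    x0,y0,x1,y1=box;h=im.astype(int);m=np.zeros(im.shape[:2],bool)
    s=h[y0:y1,x0:x1];m[y0:y1,x0:x1]=(s[...,2]-s[...,0]>-5)&(s[...,1]>140)
    m=cv2.morphologyEx(m.astype(np.uint8),cv2.MORPH_OPEN,np.ones((5,5)))>0
    b=max(blobs(m),key=lambda b:b[1][4]);H=hullz(cw,b[2],.094)
    return cv2.minEnclosingCircle(H),cv2.fitEllipse(H)
E
python3 - <<'E'
from m import *
ob=pickle.load(open("w2.pkl","rb"));I={n:cv2.imread(f"pics/{n}.png")[:,:,::-1].copy() for n in("w2","scene2","side2")}
C={"w2":cam("wrist",ob),"scene2":cam("scene"),"side2":cam("side")}
print("plate",plate(I["w2"],C["w2"],(10,90,170,260)));print(plate(I["scene2"],C["scene2"],(50,210,220,350)));print(plate(I["side2"],C["side2"],(160,290,340,420)))
for n,box in (("w2",(235,145,385,255)),("scene2",(225,160,330,260)),("side2",(205,170,320,275))):
  x0,y0,x1,y1=box;h=hsv(I[n]);m=np.zeros(h.shape[:2],bool);m[y0:y1,x0:x1]=(h[y0:y1,x0:x1,1]<45)&(h[y0:y1,x0:x1,2]>130)
  for b in blobs(m,80):
    H=hullz(C[n],b[2],.003);L=hullz(C[n],b[2],.058)
    print(n,b[0].round(0),b[1][4],"mat",cv2.minAreaRect(H),"lid",cv2.minEnclosingCircle(L))
E
```

```text
plate (((0.478061705827713, -0.2882027328014374), 0.11362698674201965), ((0.4773307740688324, -0.28754445910453796), (0.17650969326496124, 0.25166821479797363), 89.54002380371094))
(((0.48294496536254883, -0.314741313457489), 0.09635668992996216), ((0.47997725009918213, -0.3066492974758148), (0.15074418485164642, 0.19729119539260864), 100.7989501953125))
(((0.5034704804420471, -0.3008158206939697), 0.06945677846670151), ((0.5032891035079956, -0.30109864473342896), (0.13734528422355652, 0.1378629058599472), 12.410881042480469))
w2 [302. 174.] 1492 mat ((0.49082520604133606, 0.01124311238527298), (0.07103037089109421, 0.06981823593378067), 89.69633483886719) lid ((0.48128020763397217, 0.0075014871545135975), 0.03231416642665863)
w2 [334. 217.] 2821 mat ((0.5644329190254211, 0.0667131096124649), (0.07652172446250916, 0.1538206934928894), 20.37822723388672) lid ((0.5443621873855591, 0.056166261434555054), 0.06970001757144928)
w2 [264. 222.] 1437 mat ((0.5739430785179138, -0.05152992159128189), (0.06711908429861069, 0.06672817468643188), 7.664398670196533) lid ((0.5553049445152283, -0.048
[... 565 characters left out ...]
36520528793335) lid ((0.5499464869499207, 0.023176347836852074), 0.048864707350730896)
side2 [236. 234.] 781 mat ((0.4909273386001587, 0.00992564857006073), (0.07055855542421341, 0.07084540277719498), 79.1963882446289) lid ((0.49118557572364807, -0.04965703934431076), 0.033917997032403946)
side2 [273. 227.] 136 mat ((0.5630039572715759, 0.015970880165696144), (0.025609981268644333, 0.04780616611242294), 86.89497375488281) lid ((0.5564383864402771, -0.03954136744141579), 0.02230125665664673)
side2 [284. 251.] 972 mat ((0.5747969746589661, -0.05350206792354584), (0.06796380132436752, 0.06892091035842896), 8.047142028808594) lid ((0.5664377212524414, -0.10725413262844086), 0.042119234800338745)
```

Run:
```python
from m import *
ob=pickle.load(open("w2.pkl","rb"));I=cv2.imread("pics/w2.png")[:,:,::-1].copy();cw=cam("wrist",ob)
h=hsv(I);m=(h[...,1]<45)&(h[...,2]>130)
for r in range(198,248,4): print(r,''.join('#' if v else '.' for v in m[r,285:385]))
X,Y=np.meshgrid(np.arange(560),np.arange(420))
for xm in (324,327):
  a=m&(X>285)&(X<xm)&(Y>196)&(Y<255); b=max(blobs(a),key=lambda b:b[1][4])[2]
  k=cv2.morphologyEx(b.astype(np.uint8),cv2.MORPH_OPEN,np.ones((5,5)))>0
  print(xm,"lid",cv2.minEnclosingCircle(hullz(cw,k,.058)),cv2.minAreaRect(hullz(cw,k,.058)))
a=m&(X>330)&(X<385)&(Y>180)&(Y<240);b=max(blobs(a),key=lambda b:b[1][4])[2];H=hullz(cw,b,.003);print("flat",cv2.minAreaRect(H),H[:,0].max(0),H[:,0].min(0))
for r in (150,175,200,225): print(r,[tuple(I[r,c]) for c in range(20,160,10)])
for c in (82,): print([tuple(I[r,c]) for r in range(100,250,8)])
```

```text
198 .......................................###################################################..........
202 .......................................###################################################..........
206 ........................................##################################################..........
210 ...................##############.......###################################################.........
214 ............###############################################################################.........
218 .........##################################################################################.........
222 .......####################################################################################.........
226 ......###########################################################################...................
230 #.....###########################################...................................................
234 #......####################################.........................................................
238 #........################################.....
[... 3588 characters left out ...]
np.uint8(210), np.uint8(214), np.uint8(210)), (np.uint8(209), np.uint8(215), np.uint8(212)), (np.uint8(210), np.uint8(215), np.uint8(220)), (np.uint8(210), np.uint8(215), np.uint8(221)), (np.uint8(210), np.uint8(215), np.uint8(220)), (np.uint8(211), np.uint8(216), np.uint8(221)), (np.uint8(211), np.uint8(215), np.uint8(221)), (np.uint8(211), np.uint8(215), np.uint8(221)), (np.uint8(210), np.uint8(215), np.uint8(221)), (np.uint8(211), np.uint8(216), np.uint8(221)), (np.uint8(210), np.uint8(216), np.uint8(221)), (np.uint8(211), np.uint8(216), np.uint8(221)), (np.uint8(210), np.uint8(215), np.uint8(221)), (np.uint8(210), np.uint8(215), np.uint8(221)), (np.uint8(99), np.uint8(95), np.uint8(89))]
```

Run:
```python
from m import *
ob=pickle.load(open("w2.pkl","rb"));I=cv2.imread("pics/w2.png")[:,:,::-1].astype(int);cw=cam("wrist",ob)
X,Y=np.meshgrid(np.arange(560),np.arange(420))
m=(I[...,2]-I[...,0]>=6)&(I[...,1]>180)&(X<160)
b=max(blobs(m),key=lambda b:b[1][4]);H=hullz(cw,b[2],.094);print(cv2.minEnclosingCircle(H),cv2.fitEllipse(H))
```

```text
((0.5024896264076233, -0.2985571324825287), 0.06905762106180191) ((0.5028379559516907, -0.2984570264816284), (0.13662642240524292, 0.1371486634016037), 150.81590270996094)
```

Call:
servo_tool:
  motion:
    - {"rot": [0, 0, 0], "offset": [-0.038, 0.02, 0.05], "hand": 1}
    - {"rot": [0, 0, 0], "offset": [-0.038, 0.02, 0.05], "hand": 1}
    - {"rot": [0, 0, 0], "offset": [-0.038, 0.02, 0.05], "hand": 1}
    - {"rot": [0, 0, 0], "offset": [-0.038, 0.02, 0.05], "hand": 1}
    - {"rot": [0, 0, 0], "offset": [-0.038, 0.021, 0.05], "hand": 1}
    - {"rot": [0, 0, 0], "offset": [0, 0, 0.07], "hand": 1}
    - {"rot": [0, 0, 0], "offset": [0, 0, 0.07], "hand": 1}
    - {"rot": [0, 0, 0], "offset": [0, 0, 0.07], "hand": 1}
    - {"rot": [0, 0, 0], "offset": [0, 0, 0.05], "hand": 1}
    - {"rot": [0, 0, 0], "offset": [0, 0, 0.03], "hand": 1}
    - {"rot": [0, 0, 0], "offset": [0, 0, 0], "hand": 1}
    - {"rot": [0, 0, 0], "offset": [0, 0, 0], "hand": 1}

```text
time: 19.38
ee_pos: [0.561, 0.0253, 0.0987]
eef_rot: [[-1.0, -0.001, -0.003], [-0.001, 1.0, 0.0], [0.003, 0.0, -1.0]]
contact_force: [0.5, -0.1, 0.2]
grip_width: 0.0854
grip_force: 0.0
```

Call:
servo_tool:
  motion:
    - {"rot": [0, 0, 0], "offset": [0, 0, 0.04], "hand": 1}
    - {"rot": [0, 0, 0], "offset": [0, 0, 0.04], "hand": 1}
    - {"rot": [0, 0, 0], "offset": [0, 0, 0.04], "hand": 1}
    - {"rot": [0, 0, 0], "offset": [0, 0, 0.03], "hand": 1}
    - {"rot": [0, 0, 0], "offset": [0, 0, 0.02], "hand": 1}
    - {"rot": [0, 0, 0], "offset": [0, 0, 0], "hand": 1}
    - {"rot": [0, 0, 0], "offset": [0, 0, 0], "hand": 1}
    - {"rot": [0, 0, 0], "offset": [0, 0, 0], "hand": -1}
    - {"rot": [0, 0, 0], "offset": [0, 0, 0], "hand": -1}
    - {"rot": [0, 0, 0], "offset": [0, 0, 0], "hand": -1}
    - {"rot": [0, 0, 0], "offset": [0, 0, 0], "hand": -1}
    - {"rot": [0, 0, 0], "offset": [0, 0, 0], "hand": -1}

```text
time: 20.38
ee_pos: [0.564, 0.0227, 0.0166]
eef_rot: [[-1.0, 0.001, 0.003], [0.001, 1.0, -0.002], [-0.003, -0.002, -1.0]]
contact_force: [-2.2, -3.9, 5.6]
grip_width: 0.059
grip_force: 63.6
```

Call:
servo_tool:
  motion:
    - {"rot": [0, 0, 0], "offset": [0, 0, 0], "hand": -1}
    - {"rot": [0, 0, 0], "offset": [0, 0, 0], "hand": -1}
    - {"rot": [0, 0, 0], "offset": [0, 0, 0], "hand": -1}
    - {"rot": [0, 0, 0], "offset": [0, 0, 0], "hand": -1}

```text
time: 20.72
ee_pos: [0.5641, 0.0227, 0.0166]
eef_rot: [[-1.0, 0.001, 0.003], [0.001, 1.0, -0.002], [-0.003, -0.002, -1.0]]
contact_force: [-0.2, -2.9, 5.2]
grip_width: 0.0589
grip_force: 63.6
```

Call:
servo_tool:
  motion:
    - {"rot": [0, 0, 0], "offset": [0, 0, -0.03], "hand": -1}
    - {"rot": [0, 0, 0], "offset": [0, 0, -0.05], "hand": -1}
    - {"rot": [0, 0, 0], "offset": [0, 0, -0.06], "hand": -1}
    - {"rot": [0, 0, 0], "offset": [0, 0, -0.06], "hand": -1}
    - {"rot": [0, 0, 0], "offset": [0, 0, -0.05], "hand": -1}
    - {"rot": [0, 0, 0], "offset": [0.006, -0.03, -0.01], "hand": -1}
    - {"rot": [0, 0, 0], "offset": [0.012, -0.065, 0], "hand": -1}
    - {"rot": [0, 0, 0], "offset": [0.012, -0.065, 0], "hand": -1}
    - {"rot": [0, 0, 0], "offset": [0.012, -0.065, 0], "hand": -1}
    - {"rot": [0, 0, 0], "offset": [0.012, -0.065, 0], "hand": -1}
    - {"rot": [0, 0, 0], "offset": [0.012, -0.065, 0], "hand": -1}
    - {"rot": [0, 0, 0], "offset": [0.012, -0.065, 0], "hand": -1}

```text
time: 21.72
ee_pos: [0.5229, -0.1876, 0.1454]
eef_rot: [[-1.0, 0.001, 0.001], [0.001, 1.0, -0.0], [-0.001, -0.0, -1.0]]
contact_force: [-0.0, -0.1, -2.5]
grip_width: 0.0589
grip_force: 65.8
```

Call:
servo_tool:
  motion:
    - {"rot": [0, 0, 0], "offset": [0.012, -0.065, 0], "hand": -1}
    - {"rot": [0, 0, 0], "offset": [0.012, -0.065, 0], "hand": -1}
    - {"rot": [0, 0, 0], "offset": [0.012, -0.06, 0], "hand": -1}
    - {"rot": [0, 0, 0], "offset": [0.008, -0.035, 0], "hand": -1}
    - {"rot": [0, 0, 0], "offset": [0, 0, 0], "hand": -1}
    - {"rot": [0, 0, 0], "offset": [0, 0, 0], "hand": -1}
    - {"rot": [0, 0, 0], "offset": [0, 0, 0.02], "hand": -1}
    - {"rot": [0, 0, 0], "offset": [0, 0, 0.02], "hand": -1}
    - {"rot": [0, 0, 0], "offset": [0, 0, 0], "hand": -1}
    - {"rot": [0, 0, 0], "offset": [0, 0, 0], "hand": -1}

```text
time: 22.55
ee_pos: [0.5007, -0.2969, 0.1234]
eef_rot: [[-1.0, -0.001, -0.002], [-0.001, 1.0, 0.002], [0.002, 0.002, -1.0]]
contact_force: [-0.0, -0.9, -2.3]
grip_width: 0.0589
grip_force: 65.8
```

Call:
servo_tool:
  motion:
    - {"rot": [0, 0, 0], "offset": [0, 0, 0.01], "hand": -1}
    - {"rot": [0, 0, 0], "offset": [0, 0, 0.006], "hand": -1}
    - {"rot": [0, 0, 0], "offset": [0, 0, 0.004], "hand": -1}
    - {"rot": [0, 0, 0], "offset": [0, 0, 0.002], "hand": -1}
    - {"rot": [0, 0, 0], "offset": [0, 0, 0], "hand": -1}
    - {"rot": [0, 0, 0], "offset": [0, 0, 0], "hand": -1}

```text
time: 23.05
ee_pos: [0.5014, -0.2987, 0.1139]
eef_rot: [[-1.0, 0.001, 0.0], [0.001, 1.0, -0.0], [-0.0, -0.0, -1.0]]
contact_force: [0.0, -0.2, -1.8]
grip_width: 0.0588
grip_force: 65.8
```

Call:
servo_tool:
  motion:
    - {"rot": [0, 0, 0], "offset": [0, 0, 0.002], "hand": -1}
    - {"rot": [0, 0, 0], "offset": [0, 0, 0.002], "hand": -1}
    - {"rot": [0, 0, 0], "offset": [0, 0, 0.0015], "hand": -1}
    - {"rot": [0, 0, 0], "offset": [0, 0, 0.0015], "hand": -1}
    - {"rot": [0, 0, 0], "offset": [0, 0, 0], "hand": -1}
    - {"rot": [0, 0, 0], "offset": [0, 0, 0], "hand": -1}

```text
time: 23.55
ee_pos: [0.5013, -0.2987, 0.1107]
eef_rot: [[-1.0, 0.001, 0.0], [0.001, 1.0, -0.0], [-0.0, -0.0, -1.0]]
contact_force: [-2.7, 1.2, 3.3]
grip_width: 0.059
grip_force: 66.3
```

Call:
servo_tool:
  motion:
    - {"rot": [0, 0, 0], "offset": [0, 0, 0], "hand": 1}
    - {"rot": [0, 0, 0], "offset": [0, 0, 0], "hand": 1}
    - {"rot": [0, 0, 0], "offset": [0, 0, 0], "hand": 1}
    - {"rot": [0, 0, 0], "offset": [0, 0, 0], "hand": 1}
    - {"rot": [0, 0, 0], "offset": [0, 0, 0], "hand": 1}
    - {"rot": [0, 0, 0], "offset": [0, 0, 0], "hand": 1}
    - {"rot": [0, 0, 0], "offset": [0, 0, 0], "hand": 1}
    - {"rot": [0, 0, 0], "offset": [0, 0, -0.04], "hand": 1}
    - {"rot": [0, 0, 0], "offset": [0, 0, -0.06], "hand": 1}
    - {"rot": [0, 0, 0], "offset": [0, 0, -0.06], "hand": 1}
    - {"rot": [0, 0, 0], "offset": [0, 0, -0.06], "hand": 1}

```text
time: 24.47
ee_pos: [0.501, -0.2984, 0.2213]
eef_rot: [[-1.0, 0.001, -0.001], [0.001, 1.0, 0.001], [0.001, 0.001, -1.0]]
contact_force: [-0.6, -0.9, -1.0]
grip_width: 0.0853
grip_force: 0.0
```

Call:
servo_tool:
  motion:
    - {"rot": [0, 0, 0], "offset": [0.01, 0.07, 0], "hand": 1}
    - {"rot": [0, 0, 0], "offset": [0.01, 0.07, 0], "hand": 1}
    - {"rot": [0, 0, 0], "offset": [0.01, 0.07, 0], "hand": 1}
    - {"rot": [0, 0, 0], "offset": [0.01, 0.07, 0], "hand": 1}
    - {"rot": [0, 0, 0], "offset": [0.01, 0.07, 0], "hand": 1}
    - {"rot": [0, 0, 0], "offset": [0.01, 0.07, 0], "hand": 1}
    - {"rot": [0, 0, 0], "offset": [0.01, 0.07, 0], "hand": 1}
    - {"rot": [0, 0, 0], "offset": [0.01, 0.07, 0], "hand": 1}
    - {"rot": [0, 0, 0], "offset": [0, 0, 0], "hand": 1}
    - {"rot": [0, 0, 0], "offset": [0, 0, 0], "hand": 1}
    - {"rot": [0, 0, 0], "offset": [0, 0, 0], "hand": 1}
    - {"rot": [0, 0, 0], "offset": [0, 0, 0], "hand": 1}

```text
time: 25.47
ee_pos: [0.462, -0.0195, 0.2204]
eef_rot: [[-1.0, 0.002, 0.0], [0.002, 1.0, -0.0], [-0.0, -0.0, -1.0]]
contact_force: [-0.6, -0.0, -0.8]
grip_width: 0.0851
grip_force: 0.0
```

Run:
```python
from m import *
ob=get_obs();im=get_image("wrist");print(ob["ee_pos"],ob["time"])
cv2.imwrite("pics/w3.png",im[:,:,::-1]);pickle.dump(ob,open("w3.pkl","wb"))
for n in("scene","side"): cv2.imwrite(f"pics/{n}3.png",get_image(n)[:,:,::-1])
```

```text
[ 0.462  -0.0195  0.2204] 25.4667
```

View pics/w3.png

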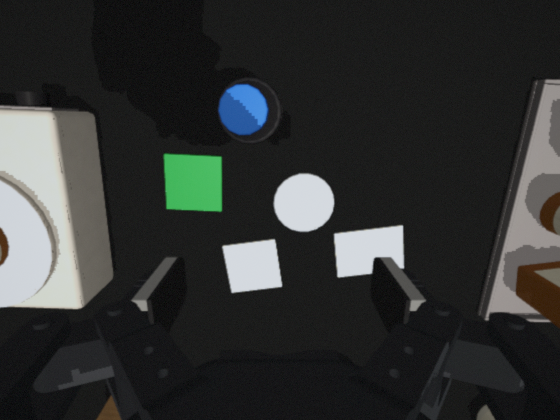

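View pics/side3.png

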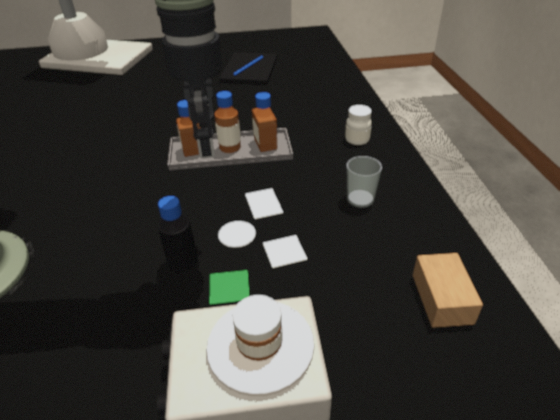

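The side view shows the jar upright on the plate (lid at 258,312), with the bottles standing in the tray. The wrist view shows all mats clear. I'll measure the mats and the jar lid.

Run:
```python
from m import *
ob=pickle.load(open("w3.pkl","rb"));I={n:cv2.imread(f"pics/{n}3.png")[:,:,::-1].copy() for n in("w","scene","side")}
C={"w":cam("wrist",ob),"scene":cam("scene"),"side":cam("side")}
for n,box in (("w",(215,160,372,300)),("w",(330,215,410,285)),("scene",(225,160,330,260)),("side",(205,170,320,275))):
  x0,y0,x1,y1=box;h=hsv(I[n]);m=np.zeros(h.shape[:2],bool);m[y0:y1,x0:x1]=(h[y0:y1,x0:x1,1]<45)&(h[y0:y1,x0:x1,2]>130)
  for b in blobs(m,200):
    H=hullz(C[n],b[2],.003); print(n,b[0].round(0),cv2.minAreaRect(H))
# jar: amber band centroid triangulated (side, scene)
for n,box in (("scene",(95,200,190,300)),("side",(225,290,295,365))):
  x0,y0,x1,y1=box;h=hsv(I[n]);m=np.zeros(h.shape[:2],bool);s=h[y0:y1,x0:x1];m[y0:y1,x0:x1]=(s[...,1]>90)&(s[...,0]<25)
  for b in blobs(m,40): print(n,b[0],b[1][:5])
```

```text
w [304. 202.] ((0.4914259910583496, 0.011796150356531143), (0.07037542760372162, 0.07030558586120605), 89.85720825195312)
w [353. 253.] ((0.5564041137695312, 0.07536416500806808), (0.06072697415947914, 0.04613243415951729), 7.074243545532227)
w [252. 265.] ((0.5737020373344421, -0.05127481743693352), (0.0665891095995903, 0.06625691056251526), 7.612623691558838)
w [367. 249.] ((0.553985595703125, 0.09439709782600403), (0.06067151576280594, 0.08450040966272354), 7.238045692443848)
scene [294. 187.] ((0.557065486907959, 0.09184953570365906), (0.06469739228487015, 0.09041071683168411), 7.391782283782959)
scene [248. 197.] ((0.4936898946762085, 0.008461855351924896), (0.07391150295734406, 0.0735861212015152), 35.073768615722656)
scene [262. 232.] ((0.5771288275718689, -0.054600007832050323), (0.07044535875320435, 0.07110731303691864), 7.646678924560547)
side [263. 203.] ((0.5548279881477356, 0.0928088128566742), (0.06191299110651016, 0.08808770030736923), 7.349302768707275)
side [236. 234.] ((0.4915790259838104, 0.009801290929317474), (0.07055855542421341, 0.07217224687337875), 79.1963882446289)
side [284. 251.] ((0.5747969746589661, -0.05350206792354584), (0.06796380132436752, 0.06892091035842896), 8.047142028808594)
scene [136.713  263.1478] [120 253  32  16 115]
side [258.7037 340.5556] [237 328  43  19 189]
side [260.1719 356.6719] [243 351  34   9  64]
```

Call:
servo_tool:
  motion:
    - {"rot": [0, 0, 0], "offset": [0.01, 0.069, 0.008], "hand": 1}
    - {"rot": [0, 0, 0], "offset": [0.01, 0.069, 0.008], "hand": 1}
    - {"rot": [0, 0, 0], "offset": [0.01, 0.069, 0.008], "hand": 1}
    - {"rot": [0, 0, 0], "offset": [0.01, 0.069, 0.008], "hand": 1}
    - {"rot": [0, 0, 0], "offset": [0.01, 0.069, 0.008], "hand": 1}
    - {"rot": [0, 0, 0], "offset": [0.01, 0.069, 0.008], "hand": 1}
    - {"rot": [0, 0, 0], "offset": [0.01, 0.069, 0.008], "hand": 1}
    - {"rot": [0, 0, 0], "offset": [0.01, 0.069, 0.008], "hand": 1}
    - {"rot": [0, 0, 0], "offset": [0.01, 0.069, 0.008], "hand": 1}
    - {"rot": [0, 0, 0], "offset": [0.007, 0.065, 0.008], "hand": 1}
    - {"rot": [0, 0, 0], "offset": [0, 0, 0], "hand": 1}
    - {"rot": [0, 0, 0], "offset": [0, 0, 0], "hand": 1}

```text
time: 26.62
ee_pos: [0.4133, 0.325, 0.1797]
eef_rot: [[-1.0, -0.001, -0.001], [-0.001, 1.0, -0.001], [0.001, -0.001, -1.0]]
contact_force: [0.6, -0.5, 0.2]
grip_width: 0.0853
grip_force: 0.0
```

Call:
servo_tool:
  motion:
    - {"rot": [0, 0, 0], "offset": [0, 0, 0], "hand": 1}
    - {"rot": [0, 0, 0], "offset": [0, 0, 0], "hand": 1}
    - {"rot": [0, 0, 0], "offset": [0, 0, 0], "hand": 1}

```text
time: 26.87
ee_pos: [0.4139, 0.3231, 0.1804]
eef_rot: [[-1.0, 0.003, 0.0], [0.003, 1.0, -0.0], [-0.0, -0.0, -1.0]]
contact_force: [0.7, -0.6, 0.2]
grip_width: 0.0855
grip_force: 0.0
```

Call:
servo_tool:
  motion:
    - {"rot": [0, 0, 0], "offset": [0, 0, 0.05], "hand": 1}
    - {"rot": [0, 0, 0], "offset": [0, 0, 0.05], "hand": 1}
    - {"rot": [0, 0, 0], "offset": [0, 0, 0.03], "hand": 1}
    - {"rot": [0, 0, 0], "offset": [0, 0, 0.02], "hand": 1}
    - {"rot": [0, 0, 0], "offset": [0, 0, 0.01], "hand": 1}
    - {"rot": [0, 0, 0], "offset": [0, 0, 0], "hand": 1}
    - {"rot": [0, 0, 0], "offset": [0, 0, 0], "hand": -1}
    - {"rot": [0, 0, 0], "offset": [0, 0, 0], "hand": -1}
    - {"rot": [0, 0, 0], "offset": [0, 0, 0], "hand": -1}
    - {"rot": [0, 0, 0], "offset": [0, 0, 0], "hand": -1}
    - {"rot": [0, 0, 0], "offset": [0, 0, 0], "hand": -1}
    - {"rot": [0, 0, 0], "offset": [0, 0, 0], "hand": -1}

```text
time: 27.87
ee_pos: [0.4139, 0.3244, 0.1012]
eef_rot: [[-1.0, 0.001, 0.002], [0.001, 1.0, -0.0], [-0.002, -0.0, -1.0]]
contact_force: [-0.2, -1.5, 5.7]
grip_width: 0.0323
grip_force: 59.1
```

Call:
servo_tool:
  motion:
    - {"rot": [0, 0, 0], "offset": [0, 0, 0], "hand": -1}
    - {"rot": [0, 0, 0], "offset": [0, 0, 0], "hand": -1}
    - {"rot": [0, 0, 0], "offset": [0, 0, 0], "hand": -1}

```text
time: 28.12
ee_pos: [0.4139, 0.3244, 0.1012]
eef_rot: [[-1.0, 0.001, 0.002], [0.001, 1.0, -0.0], [-0.002, -0.0, -1.0]]
contact_force: [-0.3, -3.1, 5.8]
grip_width: 0.0322
grip_force: 59.1
```

Call:
servo_tool:
  motion:
    - {"rot": [0, 0, 0], "offset": [0, 0, -0.03], "hand": -1}
    - {"rot": [0, 0, 0], "offset": [0, 0, -0.06], "hand": -1}
    - {"rot": [0, 0, 0], "offset": [0, 0, -0.05], "hand": -1}
    - {"rot": [0, 0, 0], "offset": [-0.015, -0.035, 0], "hand": -1}
    - {"rot": [0, 0, 0], "offset": [-0.03, -0.07, 0], "hand": -1}
    - {"rot": [0, 0, 0], "offset": [-0.03, -0.07, 0], "hand": -1}
    - {"rot": [0, 0, 0], "offset": [-0.03, -0.07, 0], "hand": -1}
    - {"rot": [0, 0, 0], "offset": [-0.03, -0.07, 0], "hand": -1}
    - {"rot": [0, 0, 0], "offset": [-0.03, -0.07, 0], "hand": -1}
    - {"rot": [0, 0, 0], "offset": [-0.03, -0.07, 0], "hand": -1}
    - {"rot": [0, 0, 0], "offset": [-0.03, -0.07, 0], "hand": -1}
    - {"rot": [0, 0, 0], "offset": [-0.03, -0.07, 0], "hand": -1}

```text
time: 29.12
ee_pos: [0.5405, 0.0252, 0.17]
eef_rot: [[-1.0, 0.001, -0.001], [0.001, 1.0, 0.0], [0.001, 0.0, -1.0]]
contact_force: [0.4, 0.6, -2.4]
grip_width: 0.0323
grip_force: 60.3
```

Call:
servo_tool:
  motion:
    - {"rot": [0, 0, 0], "offset": [-0.03, -0.07, 0], "hand": -1}
    - {"rot": [0, 0, 0], "offset": [-0.025, -0.056, 0], "hand": -1}
    - {"rot": [0, 0, 0], "offset": [-0.014, -0.034, 0], "hand": -1}
    - {"rot": [0, 0, 0], "offset": [0, 0, 0.04], "hand": -1}
    - {"rot": [0, 0, 0], "offset": [0, 0, 0.05], "hand": -1}
    - {"rot": [0, 0, 0], "offset": [0, 0, 0.03], "hand": -1}
    - {"rot": [0, 0, 0], "offset": [0, 0, 0.012], "hand": -1}
    - {"rot": [0, 0, 0], "offset": [0, 0, 0], "hand": -1}
    - {"rot": [0, 0, 0], "offset": [0, 0, 0], "hand": -1}
    - {"rot": [0, 0, 0], "offset": [0, 0, 0], "hand": -1}

```text
time: 29.95
ee_pos: [0.5759, -0.0532, 0.1054]
eef_rot: [[-1.0, 0.0, 0.002], [0.0, 1.0, -0.0], [-0.002, -0.0, -1.0]]
contact_force: [0.4, -0.4, -2.4]
grip_width: 0.0325
grip_force: 60.4
```

Lower 5.3 mm.

Call:
servo_tool:
  motion:
    - {"rot": [0, 0, 0], "offset": [0, 0, 0.004], "hand": -1}
    - {"rot": [0, 0, 0], "offset": [0, 0, 0.003], "hand": -1}
    - {"rot": [0, 0, 0], "offset": [0, 0, 0.002], "hand": -1}
    - {"rot": [0, 0, 0], "offset": [0, 0, 0.002], "hand": -1}
    - {"rot": [0, 0, 0], "offset": [0, 0, 0], "hand": -1}
    - {"rot": [0, 0, 0], "offset": [0, 0, 0], "hand": -1}

```text
time: 30.45
ee_pos: [0.5758, -0.0534, 0.1002]
eef_rot: [[-1.0, 0.001, 0.002], [0.001, 1.0, -0.001], [-0.002, -0.001, -1.0]]
contact_force: [-0.7, -0.5, 5.6]
grip_width: 0.0325
grip_force: 61.3
```

Call:
servo_tool:
  motion:
    - {"rot": [0, 0, 0], "offset": [0, 0, 0], "hand": 1}
    - {"rot": [0, 0, 0], "offset": [0, 0, 0], "hand": 1}
    - {"rot": [0, 0, 0], "offset": [0, 0, 0], "hand": 1}
    - {"rot": [0, 0, 0], "offset": [0, 0, 0], "hand": 1}
    - {"rot": [0, 0, 0], "offset": [0, 0, 0], "hand": 1}
    - {"rot": [0, 0, 0], "offset": [0, 0, 0], "hand": 1}
    - {"rot": [0, 0, 0], "offset": [0, 0, 0], "hand": 1}
    - {"rot": [0, 0, 0], "offset": [0, 0, -0.03], "hand": 1}
    - {"rot": [0, 0, 0], "offset": [0, 0, -0.06], "hand": 1}
    - {"rot": [0, 0, 0], "offset": [0, 0, -0.07], "hand": 1}

```text
time: 31.28
ee_pos: [0.5732, -0.0528, 0.1776]
eef_rot: [[-1.0, 0.001, -0.005], [0.001, 1.0, 0.001], [0.005, 0.001, -1.0]]
contact_force: [1.4, 0.0, 0.0]
grip_width: 0.0853
grip_force: 0.0
```

Call:
servo_tool:
  motion:
    - {"rot": [0, 0, 0], "offset": [0.0145, 0.075, 0], "hand": 1}
    - {"rot": [0, 0, 0], "offset": [0.0145, 0.075, 0], "hand": 1}
    - {"rot": [0, 0, 0], "offset": [0.0145, 0.075, 0], "hand": 1}
    - {"rot": [0, 0, 0], "offset": [0.0145, 0.075, 0], "hand": 1}
    - {"rot": [0, 0, 0], "offset": [0.0145, 0.075, 0], "hand": 1}
    - {"rot": [0, 0, 0], "offset": [0.0145, 0.075, 0], "hand": 1}
    - {"rot": [0, 0, 0], "offset": [0.0145, 0.075, 0], "hand": 1}
    - {"rot": [0, 0, 0], "offset": [0.0145, 0.075, 0], "hand": 1}
    - {"rot": [0, 0, 0], "offset": [0.0145, 0.075, 0], "hand": 1}
    - {"rot": [0, 0, 0], "offset": [0.0145, 0.073, 0], "hand": 1}
    - {"rot": [0, 0, 0], "offset": [0, 0, 0], "hand": 1}
    - {"rot": [0, 0, 0], "offset": [0, 0, 0], "hand": 1}

```text
time: 32.28
ee_pos: [0.502, 0.3226, 0.1785]
eef_rot: [[-1.0, -0.003, -0.0], [-0.003, 1.0, -0.0], [0.0, -0.0, -1.0]]
contact_force: [0.1, -0.5, -1.3]
grip_width: 0.085
grip_force: 0.0
```

Call:
servo_tool:
  motion:
    - {"rot": [0, 0, 0], "offset": [0, 0, 0], "hand": 1}
    - {"rot": [0, 0, 0], "offset": [0, 0, 0], "hand": 1}
    - {"rot": [0, 0, 0], "offset": [0, 0, 0], "hand": 1}

```text
time: 32.53
ee_pos: [0.5032, 0.3195, 0.1788]
eef_rot: [[-1.0, 0.003, -0.0], [0.003, 1.0, -0.0], [0.0, -0.0, -1.0]]
contact_force: [-0.6, -0.1, 0.6]
grip_width: 0.0852
grip_force: 0.0
```

Down to .1155 (63 mm), then grip.

Call:
servo_tool:
  motion:
    - {"rot": [0, 0, 0], "offset": [0, 0, 0.04], "hand": 1}
    - {"rot": [0, 0, 0], "offset": [0, 0, 0.04], "hand": 1}
    - {"rot": [0, 0, 0], "offset": [0, 0, 0.025], "hand": 1}
    - {"rot": [0, 0, 0], "offset": [0, 0, 0.014], "hand": 1}
    - {"rot": [0, 0, 0], "offset": [0, 0, 0.008], "hand": 1}
    - {"rot": [0, 0, 0], "offset": [0, 0, 0], "hand": 1}
    - {"rot": [0, 0, 0], "offset": [0, 0, 0], "hand": -1}
    - {"rot": [0, 0, 0], "offset": [0, 0, 0], "hand": -1}
    - {"rot": [0, 0, 0], "offset": [0, 0, 0], "hand": -1}
    - {"rot": [0, 0, 0], "offset": [0, 0, 0], "hand": -1}
    - {"rot": [0, 0, 0], "offset": [0, 0, 0], "hand": -1}
    - {"rot": [0, 0, 0], "offset": [0, 0, 0], "hand": -1}

```text
time: 33.53
ee_pos: [0.5034, 0.3208, 0.1162]
eef_rot: [[-1.0, 0.001, 0.002], [0.001, 1.0, -0.0], [-0.002, -0.0, -1.0]]
contact_force: [-0.5, -1.2, 5.6]
grip_width: 0.0325
grip_force: 59.2
```

Call:
servo_tool:
  motion:
    - {"rot": [0, 0, 0], "offset": [0, 0, 0], "hand": -1}
    - {"rot": [0, 0, 0], "offset": [0, 0, 0], "hand": -1}
    - {"rot": [0, 0, 0], "offset": [0, 0, 0], "hand": -1}

```text
time: 33.78
ee_pos: [0.5034, 0.3208, 0.1162]
eef_rot: [[-1.0, 0.001, 0.002], [0.001, 1.0, -0.0], [-0.002, -0.0, -1.0]]
contact_force: [-0.4, -2.0, 6.4]
grip_width: 0.0324
grip_force: 59.2
```

Call:
servo_tool:
  motion:
    - {"rot": [0, 0, 0], "offset": [0, 0, -0.03], "hand": -1}
    - {"rot": [0, 0, 0], "offset": [0, 0, -0.06], "hand": -1}
    - {"rot": [0, 0, 0], "offset": [0, 0, -0.05], "hand": -1}
    - {"rot": [0, 0, 0], "offset": [0, -0.03, 0], "hand": -1}
    - {"rot": [0, 0, 0], "offset": [0.003, -0.06, 0], "hand": -1}
    - {"rot": [0, 0, 0], "offset": [0.003, -0.075, 0], "hand": -1}
    - {"rot": [0, 0, 0], "offset": [0.003, -0.075, 0], "hand": -1}
    - {"rot": [0, 0, 0], "offset": [0.003, -0.075, 0], "hand": -1}
    - {"rot": [0, 0, 0], "offset": [0.003, -0.075, 0], "hand": -1}
    - {"rot": [0, 0, 0], "offset": [0.003, -0.075, 0], "hand": -1}
    - {"rot": [0, 0, 0], "offset": [0.004, -0.07, 0], "hand": -1}
    - {"rot": [0, 0, 0], "offset": [0, -0.05, 0], "hand": -1}

```text
time: 34.78
ee_pos: [0.4895, 0.0254, 0.1839]
eef_rot: [[-1.0, 0.003, -0.003], [0.003, 1.0, -0.001], [0.003, -0.001, -1.0]]
contact_force: [0.4, -0.5, -4.0]
grip_width: 0.0323
grip_force: 60.5
```

Call:
servo_tool:
  motion:
    - {"rot": [0, 0, 0], "offset": [0, -0.032, 0], "hand": -1}
    - {"rot": [0, 0, 0], "offset": [0, 0, 0.03], "hand": -1}
    - {"rot": [0, 0, 0], "offset": [0, 0, 0.05], "hand": -1}
    - {"rot": [0, 0, 0], "offset": [0, 0, 0.03], "hand": -1}
    - {"rot": [0, 0, 0], "offset": [0, 0, 0.015], "hand": -1}
    - {"rot": [0, 0, 0], "offset": [0, 0, 0.007], "hand": -1}
    - {"rot": [0, 0, 0], "offset": [0, 0, 0], "hand": -1}
    - {"rot": [0, 0, 0], "offset": [0, 0, 0], "hand": -1}
    - {"rot": [0, 0, 0], "offset": [0, 0, 0], "hand": -1}

```text
time: 35.53
ee_pos: [0.4923, 0.0124, 0.1201]
eef_rot: [[-1.0, 0.001, 0.002], [0.001, 1.0, -0.0], [-0.002, -0.0, -1.0]]
contact_force: [-1.0, -0.2, -3.3]
grip_width: 0.0321
grip_force: 60.5
```

Call:
servo_tool:
  motion:
    - {"rot": [0, 0, 0], "offset": [0, 0, 0.004], "hand": -1}
    - {"rot": [0, 0, 0], "offset": [0, 0, 0.003], "hand": -1}
    - {"rot": [0, 0, 0], "offset": [0, 0, 0.002], "hand": -1}
    - {"rot": [0, 0, 0], "offset": [0, 0, 0.0015], "hand": -1}
    - {"rot": [0, 0, 0], "offset": [0, 0, 0], "hand": -1}
    - {"rot": [0, 0, 0], "offset": [0, 0, 0], "hand": -1}

```text
time: 36.03
ee_pos: [0.4924, 0.0122, 0.1151]
eef_rot: [[-1.0, 0.001, 0.002], [0.001, 1.0, -0.0], [-0.002, -0.0, -1.0]]
contact_force: [-0.6, 0.1, 5.4]
grip_width: 0.0327
grip_force: 61.7
```

Call:
servo_tool:
  motion:
    - {"rot": [0, 0, 0], "offset": [0, 0, 0], "hand": 1}
    - {"rot": [0, 0, 0], "offset": [0, 0, 0], "hand": 1}
    - {"rot": [0, 0, 0], "offset": [0, 0, 0], "hand": 1}
    - {"rot": [0, 0, 0], "offset": [0, 0, 0], "hand": 1}
    - {"rot": [0, 0, 0], "offset": [0, 0, 0], "hand": 1}
    - {"rot": [0, 0, 0], "offset": [0, 0, 0], "hand": 1}
    - {"rot": [0, 0, 0], "offset": [0, 0, 0], "hand": 1}
    - {"rot": [0, 0, 0], "offset": [0, 0, -0.03], "hand": 1}
    - {"rot": [0, 0, 0], "offset": [0, 0, -0.05], "hand": 1}
    - {"rot": [0, 0, 0], "offset": [0, 0, -0.06], "hand": 1}

```text
time: 36.87
ee_pos: [0.49, 0.0125, 0.1833]
eef_rot: [[-1.0, 0.001, -0.004], [0.001, 1.0, 0.001], [0.004, 0.001, -1.0]]
contact_force: [1.0, 0.4, -0.4]
grip_width: 0.0853
grip_force: 0.0
```

Call:
servo_tool:
  motion:
    - {"rot": [0, 0, 0], "offset": [-0.02, 0.061, 0], "hand": 1}
    - {"rot": [0, 0, 0], "offset": [-0.02, 0.061, 0], "hand": 1}
    - {"rot": [0, 0, 0], "offset": [-0.02, 0.061, 0], "hand": 1}
    - {"rot": [0, 0, 0], "offset": [-0.02, 0.061, 0], "hand": 1}
    - {"rot": [0, 0, 0], "offset": [-0.02, 0.061, 0], "hand": 1}
    - {"rot": [0, 0, 0], "offset": [-0.02, 0.061, 0], "hand": 1}
    - {"rot": [0, 0, 0], "offset": [-0.02, 0.061, 0], "hand": 1}
    - {"rot": [0, 0, 0], "offset": [-0.02, 0.061, 0], "hand": 1}
    - {"rot": [0, 0, 0], "offset": [-0.02, 0.061, 0], "hand": 1}
    - {"rot": [0, 0, 0], "offset": [-0.02, 0.06, 0], "hand": 1}
    - {"rot": [0, 0, 0], "offset": [0, 0, 0], "hand": 1}
    - {"rot": [0, 0, 0], "offset": [0, 0, 0], "hand": 1}

```text
time: 37.87
ee_pos: [0.5916, 0.3181, 0.1831]
eef_rot: [[-1.0, -0.002, -0.001], [-0.002, 1.0, -0.001], [0.001, -0.001, -1.0]]
contact_force: [0.2, -0.5, -0.3]
grip_width: 0.0854
grip_force: 0.0
```

Call:
servo_tool:
  motion:
    - {"rot": [0, 0, 0], "offset": [0, 0, 0], "hand": 1}
    - {"rot": [0, 0, 0], "offset": [0, 0, 0], "hand": 1}
    - {"rot": [0, 0, 0], "offset": [0, 0, 0], "hand": 1}

```text
time: 38.12
ee_pos: [0.5917, 0.3155, 0.1842]
eef_rot: [[-1.0, 0.002, -0.0], [0.002, 1.0, -0.0], [0.0, -0.0, -1.0]]
contact_force: [-0.1, -0.8, 0.8]
grip_width: 0.0855
grip_force: 0.0
```

Down to about .1037 (80.5 mm).

Call:
servo_tool:
  motion:
    - {"rot": [0, 0, 0], "offset": [0, 0, 0.05], "hand": 1}
    - {"rot": [0, 0, 0], "offset": [0, 0, 0.05], "hand": 1}
    - {"rot": [0, 0, 0], "offset": [0, 0, 0.03], "hand": 1}
    - {"rot": [0, 0, 0], "offset": [0, 0, 0.02], "hand": 1}
    - {"rot": [0, 0, 0], "offset": [0, 0, 0.011], "hand": 1}
    - {"rot": [0, 0, 0], "offset": [0, 0, 0], "hand": 1}
    - {"rot": [0, 0, 0], "offset": [0, 0, 0], "hand": -1}
    - {"rot": [0, 0, 0], "offset": [0, 0, 0], "hand": -1}
    - {"rot": [0, 0, 0], "offset": [0, 0, 0], "hand": -1}
    - {"rot": [0, 0, 0], "offset": [0, 0, 0], "hand": -1}
    - {"rot": [0, 0, 0], "offset": [0, 0, 0], "hand": -1}
    - {"rot": [0, 0, 0], "offset": [0, 0, 0], "hand": -1}

```text
time: 39.12
ee_pos: [0.5924, 0.3168, 0.1047]
eef_rot: [[-1.0, 0.001, 0.002], [0.001, 1.0, 0.0], [-0.002, 0.0, -1.0]]
contact_force: [-0.5, -1.4, 5.4]
grip_width: 0.0324
grip_force: 59.3
```

Call:
servo_tool:
  motion:
    - {"rot": [0, 0, 0], "offset": [0, 0, 0], "hand": -1}
    - {"rot": [0, 0, 0], "offset": [0, 0, 0], "hand": -1}
    - {"rot": [0, 0, 0], "offset": [0, 0, 0], "hand": -1}

```text
time: 39.37
ee_pos: [0.5925, 0.3168, 0.1046]
eef_rot: [[-1.0, 0.001, 0.002], [0.001, 1.0, 0.0], [-0.002, 0.0, -1.0]]
contact_force: [-1.0, -1.9, 5.1]
grip_width: 0.0325
grip_force: 59.3
```

Call:
servo_tool:
  motion:
    - {"rot": [0, 0, 0], "offset": [0, 0, -0.03], "hand": -1}
    - {"rot": [0, 0, 0], "offset": [0, 0, -0.06], "hand": -1}
    - {"rot": [0, 0, 0], "offset": [0, 0, -0.05], "hand": -1}
    - {"rot": [0, 0, 0], "offset": [0.005, -0.03, 0], "hand": -1}
    - {"rot": [0, 0, 0], "offset": [0.01, -0.06, 0], "hand": -1}
    - {"rot": [0, 0, 0], "offset": [0.01, -0.06, 0], "hand": -1}
    - {"rot": [0, 0, 0], "offset": [0.01, -0.06, 0], "hand": -1}
    - {"rot": [0, 0, 0], "offset": [0.01, -0.06, 0], "hand": -1}
    - {"rot": [0, 0, 0], "offset": [0.01, -0.06, 0], "hand": -1}
    - {"rot": [0, 0, 0], "offset": [0.01, -0.06, 0], "hand": -1}
    - {"rot": [0, 0, 0], "offset": [0.006, -0.035, 0], "hand": -1}
    - {"rot": [0, 0, 0], "offset": [0.003, -0.02, 0], "hand": -1}

```text
time: 40.37
ee_pos: [0.5535, 0.0922, 0.1729]
eef_rot: [[-1.0, 0.003, -0.002], [0.003, 1.0, -0.0], [0.002, -0.0, -1.0]]
contact_force: [0.2, 0.1, -2.4]
grip_width: 0.0327
grip_force: 60.2
```

Call:
servo_tool:
  motion:
    - {"rot": [0, 0, 0], "offset": [0, 0, 0.03], "hand": -1}
    - {"rot": [0, 0, 0], "offset": [0, 0, 0.05], "hand": -1}
    - {"rot": [0, 0, 0], "offset": [0, 0, 0.03], "hand": -1}
    - {"rot": [0, 0, 0], "offset": [0, 0, 0.015], "hand": -1}
    - {"rot": [0, 0, 0], "offset": [0, 0, 0.007], "hand": -1}
    - {"rot": [0, 0, 0], "offset": [0, 0, 0], "hand": -1}
    - {"rot": [0, 0, 0], "offset": [0, 0, 0], "hand": -1}
    - {"rot": [0, 0, 0], "offset": [0, 0, 0], "hand": -1}

```text
time: 41.03
ee_pos: [0.5555, 0.0946, 0.1086]
eef_rot: [[-1.0, 0.0, 0.002], [0.0, 1.0, 0.0], [-0.002, 0.0, -1.0]]
contact_force: [-0.3, -0.2, -2.4]
grip_width: 0.0327
grip_force: 60.2
```

Call:
servo_tool:
  motion:
    - {"rot": [0, 0, 0], "offset": [0, 0, 0.004], "hand": -1}
    - {"rot": [0, 0, 0], "offset": [0, 0, 0.003], "hand": -1}
    - {"rot": [0, 0, 0], "offset": [0, 0, 0.002], "hand": -1}
    - {"rot": [0, 0, 0], "offset": [0, 0, 0.0015], "hand": -1}
    - {"rot": [0, 0, 0], "offset": [0, 0, 0], "hand": -1}
    - {"rot": [0, 0, 0], "offset": [0, 0, 0], "hand": -1}

```text
time: 41.53
ee_pos: [0.5554, 0.0942, 0.1036]
eef_rot: [[-1.0, 0.001, 0.002], [0.001, 1.0, -0.0], [-0.002, -0.0, -1.0]]
contact_force: [-2.0, -0.7, 6.0]
grip_width: 0.0326
grip_force: 61.3
```

Call:
servo_tool:
  motion:
    - {"rot": [0, 0, 0], "offset": [0, 0, 0], "hand": 1}
    - {"rot": [0, 0, 0], "offset": [0, 0, 0], "hand": 1}
    - {"rot": [0, 0, 0], "offset": [0, 0, 0], "hand": 1}
    - {"rot": [0, 0, 0], "offset": [0, 0, 0], "hand": 1}
    - {"rot": [0, 0, 0], "offset": [0, 0, 0], "hand": 1}
    - {"rot": [0, 0, 0], "offset": [0, 0, 0], "hand": 1}
    - {"rot": [0, 0, 0], "offset": [0, 0, 0], "hand": 1}
    - {"rot": [0, 0, 0], "offset": [0, 0, -0.03], "hand": 1}
    - {"rot": [0, 0, 0], "offset": [0, 0, -0.05], "hand": 1}
    - {"rot": [0, 0, 0], "offset": [0, 0, -0.06], "hand": 1}
    - {"rot": [0, 0, 0], "offset": [0, 0, -0.06], "hand": 1}

```text
time: 42.45
ee_pos: [0.5539, 0.0943, 0.2028]
eef_rot: [[-1.0, 0.001, -0.002], [0.001, 1.0, -0.0], [0.002, -0.0, -1.0]]
contact_force: [0.8, -0.5, 0.1]
grip_width: 0.0852
grip_force: 0.0
```

Call:
servo_tool:
  motion:
    - {"rot": [0, 0, 0], "offset": [0.02, -0.02, -0.04], "hand": 1}
    - {"rot": [0, 0, 0], "offset": [0.02, -0.02, -0.04], "hand": 1}
    - {"rot": [0, 0, 0], "offset": [0.02, -0.02, -0.04], "hand": 1}
    - {"rot": [0, 0, 0], "offset": [0.02, -0.02, -0.04], "hand": 1}
    - {"rot": [0, 0, 0], "offset": [0.02, -0.02, -0.04], "hand": 1}
    - {"rot": [0, 0, 0], "offset": [0.02, -0.02, -0.04], "hand": 1}
    - {"rot": [0, 0, 0], "offset": [0.02, -0.02, -0.04], "hand": 1}
    - {"rot": [0, 0, 0], "offset": [0.02, -0.02, -0.04], "hand": 1}
    - {"rot": [0, 0, 0], "offset": [0, 0, 0], "hand": 1}
    - {"rot": [0, 0, 0], "offset": [0, 0, 0], "hand": 1}
    - {"rot": [0, 0, 0], "offset": [0, 0, 0], "hand": 1}
    - {"rot": [0, 0, 0], "offset": [0, 0, 0], "hand": 1}

```text
time: 43.45
ee_pos: [0.4744, 0.0148, 0.361]
eef_rot: [[-1.0, 0.0, -0.002], [0.0, 1.0, 0.0], [0.002, 0.0, -1.0]]
contact_force: [0.3, 0.2, 0.5]
grip_width: 0.0852
grip_force: 0.0
```

Run:
```python
from m import *
ob=get_obs();I={n:get_image(n) for n in("wrist","scene","side")};print(ob["ee_pos"],ob["time"])
for n in I: cv2.imwrite(f"pics/{n}4.png",I[n][:,:,::-1])
C={n:cam(n,ob) for n in I};B={n:blobs(mask(I[n],(105,130,60),(125,255,255))) for n in I}
for b in B["scene"]:
  for k in B["side"]:
    p,e=tri(ray(C["scene"],b[0]),ray(C["side"],k[0]))
    if e<.003 and .1<p[2]<.15: print(p)
for b in B["wrist"]: print("w",b[0].round(0),onz(C["wrist"],b[0],.131),onz(C["wrist"],b[0],.12))
A={n:cv2.resize(I[n][a:b,c:d],(390,390)) for n,(a,b,c,d) in {"wrist":(130,280,190,340+10),"side":(130,290,180,340)}.items()}
cv2.imwrite("pics/crop4.png",np.hstack(list(A.values()))[:,:,::-1])
```

```text
[0.4744 0.0148 0.361 ] 43.45
[0.5522 0.0932 0.122 ]
[ 0.3875 -0.0435  0.1277]
[0.4908 0.0111 0.1332]
[ 0.5755 -0.0529  0.1164]
w [226. 101.] [ 0.3871 -0.0427  0.131 ] [ 0.3866 -0.0444  0.12  ]
w [274. 192.] [0.4924 0.0115 0.131 ] [0.495  0.0114 0.12  ]
w [339. 236.] [0.5501 0.0929 0.131 ] [0.5544 0.0952 0.12  ]
w [225. 250.] [ 0.5693 -0.0521  0.131 ] [ 0.5741 -0.0541  0.12  ]
```

View pics/crop4.png

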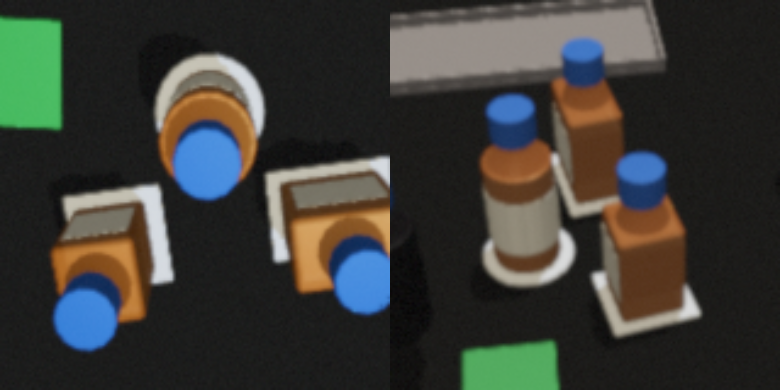

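View pics/scene4.png

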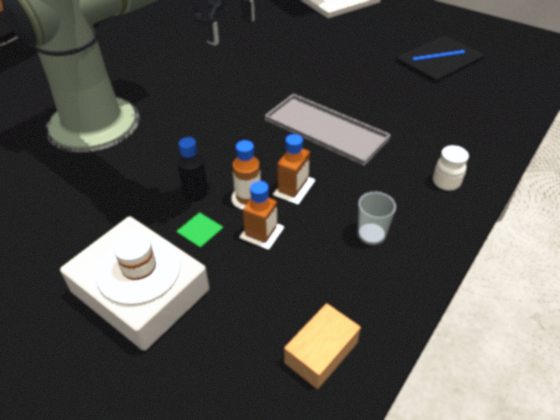

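The crops show all three bottles upright, centred on their mats and squared up: cap positions are within about 3 mm of the mat centres. The scene view shows the jar on the plate at (136,255) and the beaker unmoved at (375,217). I'm handing in.

```bash
python3 -c "
from station import *
print(hand_in())"
```

```text
the job is handed in; nothing more can be done
None
```

The job is handed in at about 43 s of the 134 s allowed: by the last pictures, the jar stands upright on the stirrer plate, all three bottles are squared up on their own mats (caps within about 3 mm of the mat centres), and the beaker is where it was; the hand-in call gave no verdict.

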